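Load the pull-test bar

ROBOT

A 7-joint arm with a two-finger parallel gripper is mounted at the origin on a cart in front of the work surface, level with it; the furniture and walls round the work are solid. World frame = base frame: x ahead of the robot, y to its left, z up, the work surface at z = 0. Lengths are in m, angles in rad, forces in N, time in s.
With the tool pointing down it reaches from about 0.4 to 0.9 m from the base axis. Payload 5.6 kg.
Tool frame: the origin (TCP) lies midway between the tips of the shut fingers; the grasp point (between the pads) lies 19 mm behind it; z points along the fingers, y is the line along which they close (so a half turn about z gives the same grasp; the last joint's range is limited). The gripper opens to 92 mm and grips with 3 to 60 N. Pads are 20 mm wide; open, the fingers measure 128 mm over their backs; the gripper's body (75 mm by 189 mm) begins 69 mm behind the grasp point.
Start: joints at [-1.297, 0.468, -0.012, 1.603, 0.006, 1.071, -0.056], TCP at [0.203, 0.618, 0.18] pointing down, gripper open.
Joint ranges: [-2.53, 2.53], [-0.31, 2.02], [-1.57, 1.55], [0.28, 2.44], [-1.29, 4.43], [0.15, 1.84], [-2.92, 2.92]. Speed limits (rad/s): [2.57, 2.57, 3.14, 3.14, 3.14, 3.14, 3.14].

INTERFACE

Orientations are given as a unit quaternion [x, y, z, w].
In Python, from plant import arm, imaging gives the robot as it stands. The module is installed in compiled form; this text tells all that it offers.
- The arm moves only by the shell command python3 -m creep 'ROWS' [FORCE]. ROWS is JSON, a list of rows, each an object of numbers: "dx", "dy", "dz": the shift along the tool's x, y, z in mm; "ax", "ay", "az": the turn, a rotation vector about the tool's x, y, z in rad; "hand": the opening, from 0 (shut) to 1 (fully open). In form: [{"dx": .., "dy": .., "dz": .., "ax": .., "ay": .., "az": .., "hand": ..}, ...]. A call has 1 to 12 rows; each row is the pose to reach, as a shift and turn from the pose commanded when the call began, along the tool's axes at that moment; what a row does not reach only later rows make up. A row lasts 1/10 s, in which the tool goes at most 50 mm and 8.59 degrees, less where a joint would pass 70% of its speed; a pose out of reach is approached as far as the arm can. A call with a gripper value outside its range is refused whole. The fingers move at their own pace and stop on an object; FORCE is the grip in N (left out, the last holds). Time passes only in rows, so rows that repeat a pose let the fingers close. It gives the time, the measured TCP pose, the force, the opening and the grip force at its end, in the units of the state.
- arm.observe(): the state, without advancing time (a new reading comes with each control period).
- imaging.get_image(name): name is "scene" or "top" or "wrist"; returns a dict with "img" (400x640x3 uint8, blue, green, red), "fx", "fy", "cx", "cy" (pixels), "position" and "attitude" of the camera in the world; the wrist camera has in their place "mount" (4x4, takes a point from camera to tool coordinates, whose origin is the TCP and whose axes are the flange's). Camera axes: x right, y down, z forward; pixel columns grow to the right and rows downward; lengths in m; the calibration is good to about 2 mm. A picture is of the moment at which its call begins: read the wrist's pose just before it. There is no depth.
- arm.hand_in(): hands the job in; it is judged then, once.
The state is a dict: "clock": time; "joints": joint angles; "qd": joint speeds; "joint_torque": joint torques, N m; "tcp_pos": TCP position; "ee_rot": TCP orientation; "wrist_force": force on the tool from outside, world axes, zero at the start; "moment": the same for the moment, N m; "width": opening from 0.0 (shut) to 1.0 (fully open); "grasp_force": force on a finger pad.
Only numpy, scipy, OpenCV 4.12 (cv2) and the standard library are available. Lean on these libraries where they do the work, as an engineer would, in place of code of your own. Each camera call takes 0.05 s, during which the arm holds its last target. There are 200 camera calls.

TASK

Load the pull-test bar: lift the empty yellow rack off the blue pin rack and stand it upright on the bench clear of the rest, then mount every brass link lying on the bench in a yoke of its own, its eye between upper ear and deck and a pin from the blue rack pushed down through upper ear, eye and the deck below until its collar rests on the upper ear. When all links are pinned, stack the yellow rack squarely back on the blue one with its feet inside the rim; leave the unused pins standing in the blue rack, never tip the yellow rack over, and do not disturb the solder spool or the heatsink.

Things in the scene. Friction and masses are not known exactly. Their poses are not given: they have to be found in the camera images.
- pull_bar: Pull-test bar, fixed: grey flat-topped deck 34 mm high, x -102 to +35, y +-125 mm, with three steel yokes 85 mm apart along its y. Each yoke is open to the bar's own -x (to the robot within 10 degrees) and to both sides, closed by a web behind (x from +17 mm); the link's tail lies on the deck before it. Origin on the bench below the middle pin hole; z up
- yoke1 (a point): Yoke 1 (at the pull_bar's +y end): point on its pin hole's axis at the deck's top face, 34 mm above the bench, axes as pull_bar. The deck is the lower ear (10 mm thick there, hollow below); above it a 15 mm gap, then the upper ear, 36 x 36 mm centred on the hole, 8 mm thick, its top 23 mm above this point. Both ears have a vertical 12 mm through hole
- yoke2 (a point): Yoke 2 (the middle one): point on its pin hole's axis at the deck's top face, 34 mm above the bench, axes as pull_bar. The deck is the lower ear (10 mm thick there, hollow below); above it a 15 mm gap, then the upper ear, 36 x 36 mm centred on the hole, 8 mm thick, its top 23 mm above this point. Both ears have a vertical 12 mm through hole
- yoke3 (a point): Yoke 3 (at the -y end): point on its pin hole's axis at the deck's top face, 34 mm above the bench, axes as pull_bar. The deck is the lower ear (10 mm thick there, hollow below); above it a 15 mm gap, then the upper ear, 36 x 36 mm centred on the hole, 8 mm thick, its top 23 mm above this point. Both ears have a vertical 12 mm through hole
- link1: Flat brass pull link with a red sleeved tail, 10 mm thick (same either way up), 90 g, loose on the bench; two or three are present. Origin at mid-thickness in the middle of the 18 mm wide strap, where it is gripped; +x points to the eye (away from the robot within 40 degrees); strap x -30 to +33 mm, square eye end 26 x 26 mm, x +32 to +58 mm
- link2: Flat brass pull link with a red sleeved tail, 10 mm thick (same either way up), 90 g, loose on the bench; two or three are present. Origin at mid-thickness in the middle of the 18 mm wide strap, where it is gripped; +x points to the eye (away from the robot within 40 degrees); strap x -30 to +33 mm, square eye end 26 x 26 mm, x +32 to +58 mm
- link3: Flat brass pull link with a red sleeved tail, 10 mm thick (same either way up), 90 g, loose on the bench; two or three are present. Origin at mid-thickness in the middle of the 18 mm wide strap, where it is gripped; +x points to the eye (away from the robot within 40 degrees); strap x -30 to +33 mm, square eye end 26 x 26 mm, x +32 to +58 mm
- link1_eye (a point): Centre of link1's eye at mid-thickness, 45 mm ahead of the link's origin along its x: a 13 mm through hole. Lying in a yoke it is 5 mm above the yoke point
- link2_eye (a point): Centre of link2's eye at mid-thickness, 45 mm ahead of the link's origin along its x: a 13 mm through hole. Lying in a yoke it is 5 mm above the yoke point
- link3_eye (a point): Centre of link3's eye at mid-thickness, 45 mm ahead of the link's origin along its x: a 13 mm through hole. Lying in a yoke it is 5 mm above the yoke point
- pin1: Loose clevis pin hanging upright in the blue rack, 45 g. Origin on its axis at the underside of its steel collar (in the rack that is 50 mm above the bench, with 1 mm play; 23 mm above the yoke point when home); z up. Shank below 10 mm thick, 45 mm long with a round nose; collar 18 mm wide, 4 mm thick; orange round grip 12 mm wide from z = 4 to 26 mm. At least one pin is left over
- pin2: Loose clevis pin hanging upright in the blue rack, 45 g. Origin on its axis at the underside of its steel collar (in the rack that is 50 mm above the bench, with 1 mm play; 23 mm above the yoke point when home); z up. Shank below 10 mm thick, 45 mm long with a round nose; collar 18 mm wide, 4 mm thick; orange round grip 12 mm wide from z = 4 to 26 mm. At least one pin is left over
- pin3: Loose clevis pin hanging upright in the blue rack, 45 g. Origin on its axis at the underside of its steel collar (in the rack that is 50 mm above the bench, with 1 mm play; 23 mm above the yoke point when home); z up. Shank below 10 mm thick, 45 mm long with a round nose; collar 18 mm wide, 4 mm thick; orange round grip 12 mm wide from z = 4 to 26 mm. At least one pin is left over
- pin4: Loose clevis pin hanging upright in the blue rack, 45 g. Origin on its axis at the underside of its steel collar (in the rack that is 50 mm above the bench, with 1 mm play; 23 mm above the yoke point when home); z up. Shank below 10 mm thick, 45 mm long with a round nose; collar 18 mm wide, 4 mm thick; orange round grip 12 mm wide from z = 4 to 26 mm. At least one pin is left over
- pin_rack: Blue pin rack, fixed to the bench: block 106 x 130 x 50 mm (x, y, z) with four 12 mm through holes at x = +-22, y = +-26 mm, in which the pins hang by their collars, and a rim 3 mm wide standing 5 mm above its top. Origin on the bench under its centre, z up
- top_rack: Yellow empty rack, loose, 0.25 kg, stacked over the pins: plate 94 x 118 x 8 mm on four legs 10 mm thick, 42 mm long (x +-42, y +-54 mm), which stand inside the blue rim with 3 mm play. Origin at the centre of its feet's plane (50 mm above the bench when stacked), axes then as pin_rack's. Black upright grip bar on its middle: 46 mm along x, 12 mm thick in y, z 50 to 82 mm
- solder_spool: White spool of solder, 56 mm wide, 45 mm high, loose bystander; origin under its centre
- heatsink: Finned heatsink 34 x 50 x 26 mm, loose bystander; origin under its centre
Things that resemble listed ones, but are neither listed nor needed, are in the scene too. What is shaped like the link2 but pink is not meant.

How it is judged:
By the outcome, as a careful person would: the job done as asked, in the order asked, and still so for the second after the job is handed in, with the robot touching nothing.
Of link1, link2, link3 only 2 to 3 are there at a start; the rules pass over those that are not, and their reading is None.
At some moment in a run one of link1, link2, link3 may be knocked a few centimetres aside while the robot is not near it.
It also fails if it takes over 210 s, if anything falls off the work surface, if the arm or the gripper's body presses on something with over 40 N, if the wrist force passes 120 N, or if a joint passes its speed limit or range.

## Working session

There is one attempt and no reset: what is moved stays moved. The work goes in short steps, Python scripts to look and compute and a shell command to move; the robot and the scene stay as the last step left them, time stands still between calls to the robot, and variables do not carry over. Pictures are saved under pics/ and viewed, at most 14 in all, crops included, and the job is handed in when it is done.

```bash
mkdir -p pics; cat > h.py <<'E'
import numpy as np, cv2
from scipy.spatial.transform import Rotation as R
from plant import arm, imaging
def cam(name):
    s=arm.observe(); d=imaging.get_image(name)
    K=np.array([[d["fx"],0,d["cx"]],[0,d["fy"],d["cy"]],[0,0,1]])
    if name=="wrist":
        T=np.eye(4);T[:3,:3]=R.from_quat(s["ee_rot"]).as_matrix();T[:3,3]=s["tcp_pos"]
        T=T@np.array(d["mount"])
    else:
        T=np.eye(4);a=np.array(d["attitude"]);T[:3,:3]=a if a.shape==(3,3) else R.from_quat(a).as_matrix();T[:3,3]=d["position"]
    return d["img"],K,T
def save(name,tag):
    im,K,T=cam(name); cv2.imwrite(f"pics/{tag}.png",im); np.savez(f"pics/{tag}.npz",K=K,T=T); return im
def load(tag):
    z=np.load(f"pics/{tag}.npz"); return z["K"],z["T"]
def ray(tag,u,v):
    K,T=load(tag); r=T[:3,:3]@np.linalg.inv(K)@[u,v,1]; return T[:3,3],r
def atz(tag,u,v,z):
    o,r=ray(tag,u,v); return o+r*(z-o[2])/r[2]
def tri(*obs):
    A=np.zeros((3,3));b=np.zeros(3)
    for t,u,v in obs:
        o,r=ray(t,u,v); r=r/np.linalg.norm(r);P=np.eye(3)-np.outer(r,r);A+=P;b+=P@o
    return np.linalg.solve(A,b)
def proj(tag,p):
    K,T=load(tag); q=T[:3,:3].T@(np.array(p)-T[:3,3]); q=K@q; return q[:2]/q[2]
def togo(p,yaw=None):
    """shift in tool axes (mm) from measured tcp to world p; yaw: world direction of tool y (mod pi)"""
    s=arm.observe(); M=R.from_quat(s["ee_rot"]).as_matrix()
    print("d mm",np.round(1000*M.T@(np.array(p)-s["tcp_pos"]),1), end=" ")
    if yaw is not None:
        y=M[:,1]; c=np.arctan2(y[1],y[0]); dd=(yaw-c+np.pi/2)%np.pi-np.pi/2
        print("az",round(-dd,4),end=" ")
    print("tilt",np.round(M[:,2],4))
E
python3 - <<'E'
from h import *
s=arm.observe();print({k:np.round(v,3) for k,v in s.items()})
a=save("scene","scene0");b=save("top","top0");c=save("wrist","wrist0")
for t in("scene0","top0","wrist0"):
    K,T=load(t);print(t,K[0,0],np.round(T,3).tolist())
E
```

```text
{'clock': np.float64(0.0), 'joints': array([-1.297,  0.468, -0.012,  1.604,  0.006,  1.071, -0.056]), 'qd': array([ 0.001,  0.001, -0.   ,  0.001, -0.001, -0.001,  0.001]), 'joint_torque': array([-1.0000e-03, -5.2057e+01, -1.3000e-02, -2.4375e+01, -5.7000e-02,
        1.7000e-02,  0.0000e+00]), 'tcp_pos': array([0.202, 0.617, 0.179]), 'ee_rot': array([ 0.158,  0.987, -0.001, -0.   ]), 'wrist_force': array([-1.091,  1.324, -0.208]), 'moment': array([-0.008,  0.007,  0.016]), 'grasp_force': np.float64(0.0), 'width': np.float64(1.0)}
scene0 428.5960445629756 [[-0.485, -0.423, 0.765, -0.273], [-0.874, 0.261, -0.41, 0.43], [-0.026, -0.868, -0.496, 0.583], [0.0, 0.0, 0.0, 1.0]]
top0 490.9767716669977 [[-0.005, -0.982, 0.19, 0.284], [-1.0, 0.003, -0.011, 0.01], [0.011, -0.19, -0.982, 1.595], [0.0, 0.0, 0.0, 1.0]]
wrist0 278.13091956649913 [[0.311, 0.913, 0.265, 0.129], [0.951, -0.298, -0.087, 0.643], [-0.001, 0.279, -0.96, 0.384], [0.0, 0.0, 0.0, 1.0]]
```

View pics/top0.png

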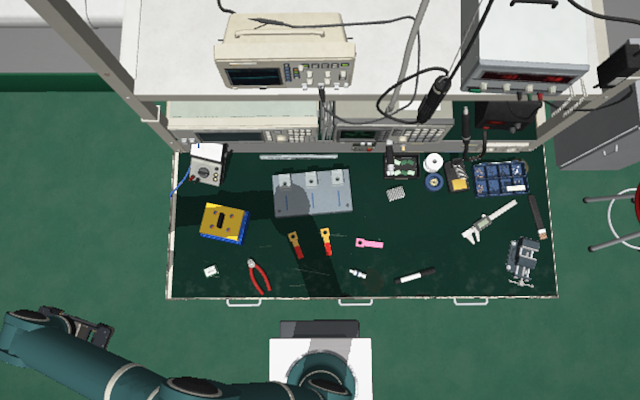

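View pics/scene0.png

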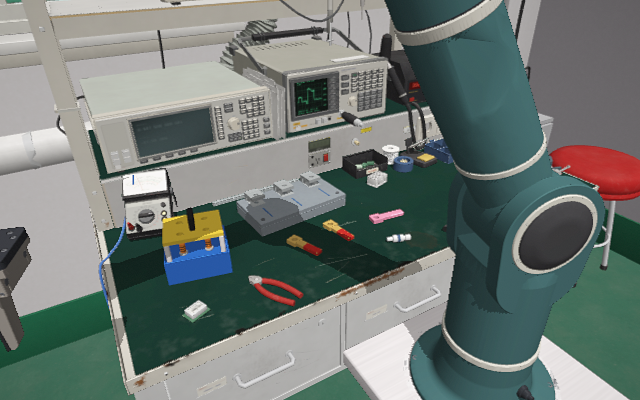

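The top view shows the blue and yellow rack at (223,223), the bar at (312,193), two brass links at (295,243) and (326,240), and the spool at (432,162) with the heatsink at (396,193). What could be mistaken for a link is the pink one at (369,243). A blue spool at (433,182) could be taken for the solder spool. I choose the two brass links with red sleeves and will check them in a close crop.

```bash
python3 - <<'E'
from h import *
a=cv2.imread("pics/top0.png")[150:280,190:390]
cv2.imwrite("pics/c1.png",cv2.resize(a,None,fx=4,fy=4,interpolation=cv2.INTER_CUBIC))
for n,u,v,z in[("rack",223,223,.1),("bar",311,180,.057),("l1",295,243,0.005),("l2",326,240,.005)]:print(n,atz("top0",u,v,z))
E
```

```text
rack [0.50188169 0.2934461  0.1       ]
bar [0.64663075 0.02373724 0.057     ]
l1 [0.44934585 0.07640059 0.005     ]
l2 [ 0.45867273 -0.02419833  0.005     ]
```

View pics/c1.png

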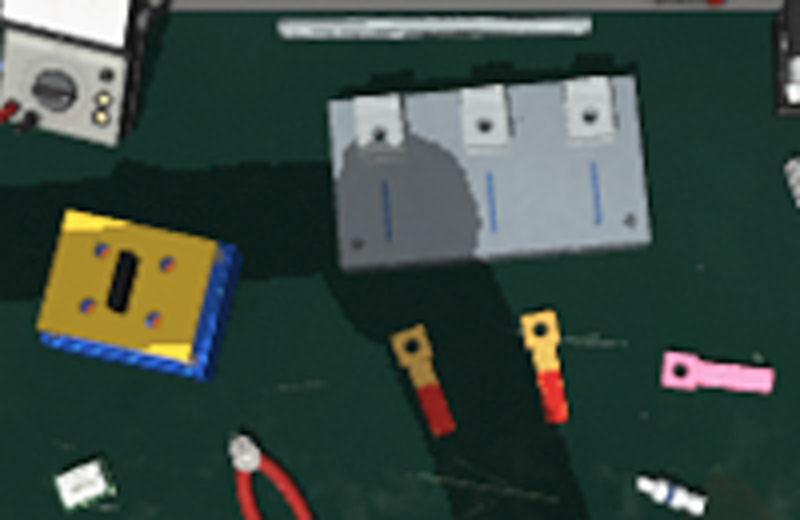

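```bash
python3 - <<'E'
from h import *
f=lambda x,y,z:atz("top0",(x+.5)/4-.5+190,(y+.5)/4-.5+150,z)
for n,p in {"bar":[(128,252,.132),(117,312,.132)],"plate":[(67,210,.1),(235,242,.1),(38,328,.1),(205,362,.1)],"holes":[(379,135,.057),(485,125,.057),(590,116,.057)],"l1":[(411,347,.01),(443,433,.01)],"l2":[(541,329,.01),(559,420,.01)]}.items():
    print(n,np.round([f(*q) for q in p],4).tolist())
togo([.48,.29,.30],1.4)
E
```

```text
bar [[0.5288, 0.2925, 0.132], [0.4833, 0.2993, 0.132]]
plate [[0.5672, 0.3468, 0.1], [0.5417, 0.2166, 0.1], [0.4756, 0.3654, 0.1], [0.449, 0.2374, 0.1]]
holes [[0.6358, 0.1092, 0.057], [0.6437, 0.0241, 0.057], [0.6509, -0.0604, 0.057]]
l1 [[0.4704, 0.0848, 0.01], [0.4009, 0.0587, 0.01]]
l2 [[0.4846, -0.0206, 0.01], [0.4109, -0.0346, 0.01]]
d mm [-365.7 -224.6 -120.1] az -0.1461 tilt [-3.0e-04 -1.3e-03 -1.0e+00]
```

```bash
python3 -m creep '[{"dz":-50},{"dx":-40,"dy":-25,"dz":-90},{"dx":-75,"dy":-47,"dz":-120},{"dx":-115,"dy":-70,"dz":-120},{"dx":-155,"dy":-95,"dz":-120},{"dx":-195,"dy":-120,"dz":-120},{"dx":-235,"dy":-145,"dz":-120},{"dx":-275,"dy":-170,"dz":-120},{"dx":-315,"dy":-195,"dz":-120,"az":-0.146},{"dx":-355,"dy":-215,"dz":-120,"az":-0.146},{"dx":-365,"dy":-225,"dz":-120,"az":-0.146},{"dx":-365,"dy":-225,"dz":-120,"az":-0.146}]'; python3 - <<'E'
from h import *
save("wrist","w1"); togo([.506,.296,.113],1.4)
E
```

```text
d mm [-388.5 -210.6   67. ] az -0.146 tilt [-3.0e-04 -1.1e-03 -1.0e+00]invalid input
```

View pics/w1.png

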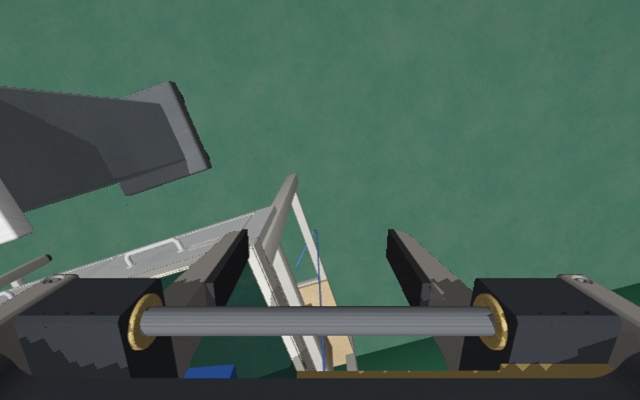

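The wrist view still shows only the floor and the bench's left post, with the fingertips near v=232. The move was refused because rows need every field, so I'm resending it complete.

```bash
python3 -m creep '[{"dx":0,"dy":0,"dz":-50,"ax":0,"ay":0,"az":0,"hand":1},{"dx":-40,"dy":-25,"dz":-90,"ax":0,"ay":0,"az":0,"hand":1},{"dx":-75,"dy":-47,"dz":-120,"ax":0,"ay":0,"az":0,"hand":1},{"dx":-115,"dy":-70,"dz":-120,"ax":0,"ay":0,"az":0,"hand":1},{"dx":-155,"dy":-95,"dz":-120,"ax":0,"ay":0,"az":0,"hand":1},{"dx":-195,"dy":-120,"dz":-120,"ax":0,"ay":0,"az":0,"hand":1},{"dx":-235,"dy":-145,"dz":-120,"ax":0,"ay":0,"az":0,"hand":1},{"dx":-275,"dy":-170,"dz":-120,"ax":0,"ay":0,"az":0,"hand":1},{"dx":-315,"dy":-195,"dz":-120,"ax":0,"ay":0,"az":-0.146,"hand":1},{"dx":-355,"dy":-215,"dz":-120,"ax":0,"ay":0,"az":-0.146,"hand":1},{"dx":-365,"dy":-225,"dz":-120,"ax":0,"ay":0,"az":-0.146,"hand":1},{"dx":-365,"dy":-225,"dz":-120,"ax":0,"ay":0,"az":-0.146,"hand":1}]'; python3 - <<'E'
from h import *
save("wrist","w2"); togo([.506,.296,.113],1.4)
E
```

```text
clock: 1.4
tcp_pos: [0.4806, 0.2876, 0.3003]
ee_rot: [0.088, 0.996, -0.0, 0.0]
wrist_force: [-0.6, 0.7, 0.5]
width: 0.999
grasp_force: 0.0
d mm [-25.7  10.5 187.1] az -0.0016 tilt [-7.e-04  3.e-04 -1.e+00]
```

View pics/w2.png

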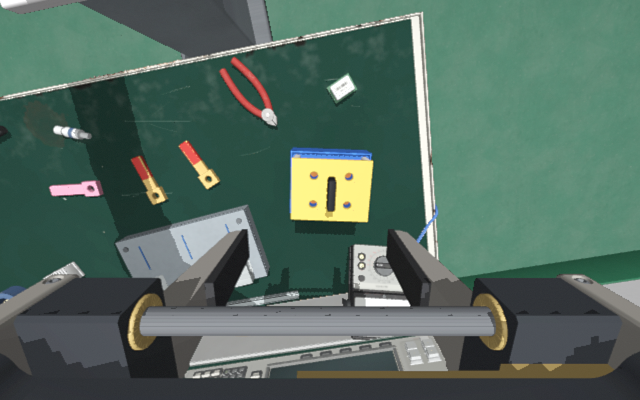

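The wrist view shows the yellow rack at (331,190) with its black grip at (331,194), and the links' eyes at (155,197) and (209,180). I'll fit the plate outline and the grip.

```bash
cat >> h.py <<'E'
def outline(tag,lo,hi,box,z):
    """colour blob in box(u0,v0,u1,v1) projected on plane z -> centre,size,angle(deg) of minAreaRect in mm; pixel centroid"""
    im=cv2.imread(f"pics/{tag}.png"); m=cv2.inRange(cv2.cvtColor(im,cv2.COLOR_BGR2HSV),np.array(lo),np.array(hi))
    k=np.zeros_like(m);k[box[1]:box[3],box[0]:box[2]]=255;m&=k
    cs,_=cv2.findContours(m,cv2.RETR_EXTERNAL,cv2.CHAIN_APPROX_NONE);c=max(cs,key=cv2.contourArea)[:,0]
    P=np.array([1000*atz(tag,u,v,z)[:2] for u,v in c],np.float32)
    return cv2.minAreaRect(P), c.mean(0), P
E
python3 - <<'E'
from h import *
print(outline("w2",(20,120,80),(35,255,255),(280,140,385,235),.1)[:2])
print(outline("w2",(0,0,0),(179,255,60),(318,170,345,217),.132)[:2])
print(outline("top0",(20,120,60),(35,255,255),(190,190,260,250),.1)[:2])
r=outline("w2",(0,0,0),(179,255,60),(318,170,345,217),.132)[1]
print(tri(("w2",331,213),("top0",(117+.5)/4+189.5,(312+.5)/4+149.5)),tri(("w2",291,219),("top0",(235.5)/4+189.5,242.5/4+149.5)))
E
```

```text
(((517.2261962890625, 302.2675476074219), (17.216514587402344, 66.07711029052734), 77.46774291992188), array([330.2       , 196.15789474]))
(((505.30487060546875, 303.8629455566406), (8.208560943603516, 45.984622955322266), 80.91659545898438), array([332.7972973 , 192.43243243]))
(((509.68304443359375, 298.86700439453125), (121.1904296875, 96.0954360961914), 78.3515396118164), array([220.99253731, 220.70895522]))
[0.47959164 0.28870392 0.24802026] [0.55487659 0.22621518 0.04930576]
```

```bash
python3 - <<'E'
from h import *
im=cv2.imread("pics/w2.png");h=cv2.cvtColor(im,cv2.COLOR_BGR2HSV);print(h[205,300],h[165,350],h[170,300])
for lo in(60,150):
  r,c,P=outline("w2",(18,100,lo),(40,255,255),(280,140,385,235),.1);print(r)
f=lambda x,y:((x+.5)/4+189.5,(y+.5)/4+149.5)
print(tri(("w2",331,177),("top0",*f(117,312))),tri(("w2",331,212),("top0",*f(128,252))))
E
```

```text
[ 28 116 255] [ 28 118 255] [ 28 115 255]
((508.5897216796875, 303.7147216796875), (120.27949523925781, 96.71873474121094), 77.95420837402344)
((508.05462646484375, 303.7059326171875), (119.97393035888672, 95.69715118408203), 77.94376373291016)
[0.48977809 0.30814074 0.08823846] [0.53377193 0.29761706 0.1162895 ]
```

```bash
python3 -m creep '[{"dx":-13,"dy":8,"dz":40,"ax":0,"ay":0,"az":0.02,"hand":1},{"dx":-26,"dy":16,"dz":80,"ax":0,"ay":0,"az":0.038,"hand":1},{"dx":-26,"dy":16,"dz":100,"ax":0,"ay":0,"az":0.038,"hand":1},{"dx":-26,"dy":16,"dz":100,"ax":0,"ay":0,"az":0.038,"hand":1}]'; python3 - <<'E'
from h import *
save("wrist","w3")
r,c,P=outline("w3",(18,100,60),(40,255,255),(150,50,500,300),.1);print(r)
try: print(outline("w3",(0,0,0),(179,255,60),(290,100,360,290),.132)[:2])
except Exception as e: print(e)
togo([.507,.304,.104],1.361)
E
```

```text
clock: 1.85
tcp_pos: [0.5039, 0.3029, 0.1966]
ee_rot: [0.102, 0.995, -0.002, -0.003]
wrist_force: [-0.3, -0.7, 0.9]
width: 1.003
grasp_force: 0.0
((508.4371337890625, 303.538330078125), (120.03419494628906, 95.81844329833984), 77.81517028808594)
(((574.5557250976562, 297.4299621582031), (73.64485168457031, 63.34394073486328), 78.40300750732422), array([325.95121951, 260.19860627]))
d mm [-1.7  1.2 95. ] az 0.0044 tilt [-0.0031 -0.0011 -1.    ]
```

View pics/w3.png

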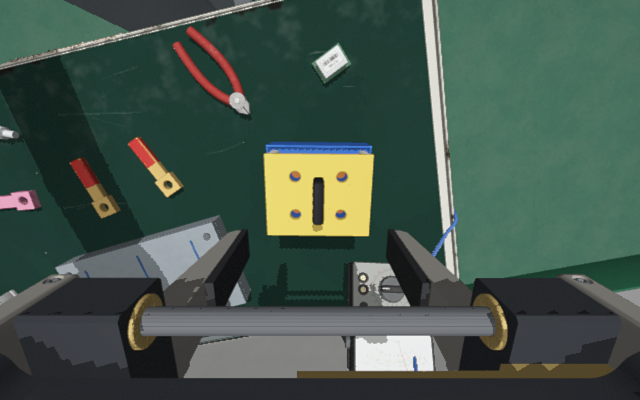

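The grip at (318,200) is centred between the fingers, and the plate outline agrees with the last fit. I'm going down and gripping.

```bash
python3 -m creep '[{"dx":-3,"dy":1,"dz":45,"ax":0,"ay":0,"az":0.004,"hand":1},{"dx":-3,"dy":1,"dz":80,"ax":0,"ay":0,"az":0.004,"hand":1},{"dx":-3,"dy":1,"dz":92,"ax":0,"ay":0,"az":0.004,"hand":1},{"dx":-3,"dy":1,"dz":92,"ax":0,"ay":0,"az":0.004,"hand":1},{"dx":-3,"dy":1,"dz":92,"ax":0,"ay":0,"az":0.004,"hand":0},{"dx":-3,"dy":1,"dz":92,"ax":0,"ay":0,"az":0.004,"hand":0},{"dx":-3,"dy":1,"dz":92,"ax":0,"ay":0,"az":0.004,"hand":0},{"dx":-3,"dy":1,"dz":92,"ax":0,"ay":0,"az":0.004,"hand":0},{"dx":-3,"dy":1,"dz":92,"ax":0,"ay":0,"az":0.004,"hand":0},{"dx":-3,"dy":1,"dz":92,"ax":0,"ay":0,"az":0.004,"hand":0}]' 40
```

```text
clock: 2.9
tcp_pos: [0.5108, 0.3018, 0.1085]
ee_rot: [0.106, 0.994, 0.0, 0.0]
wrist_force: [-0.2, 0.1, 0.3]
width: 0.5
grasp_force: 0.0
```

```bash
python3 -m creep '[{"dx":2,"dy":0,"dz":3,"ax":0,"ay":0,"az":0,"hand":0},{"dx":2,"dy":0,"dz":3,"ax":0,"ay":0,"az":0,"hand":0},{"dx":2,"dy":0,"dz":3,"ax":0,"ay":0,"az":0,"hand":0},{"dx":2,"dy":0,"dz":3,"ax":0,"ay":0,"az":0,"hand":0},{"dx":2,"dy":0,"dz":3,"ax":0,"ay":0,"az":0,"hand":0},{"dx":2,"dy":0,"dz":3,"ax":0,"ay":0,"az":0,"hand":0}]' 40;
```

```text
clock: 3.5
tcp_pos: [0.5088, 0.3022, 0.1053]
ee_rot: [0.106, 0.994, 0.0, 0.0]
wrist_force: [-0.3, -0.4, 0.1]
width: 0.006
grasp_force: 0.0
```

```bash
python3 - <<'E'
from h import *
a=save("wrist","w4");b=save("scene","s4")
cv2.imwrite("pics/c4.png",np.hstack([cv2.resize(a[100:340,160:480],(400,300)),cv2.resize(b[150:300,120:320],(400,300))]))
E
```

```text
(no output)
```

View pics/c4.png

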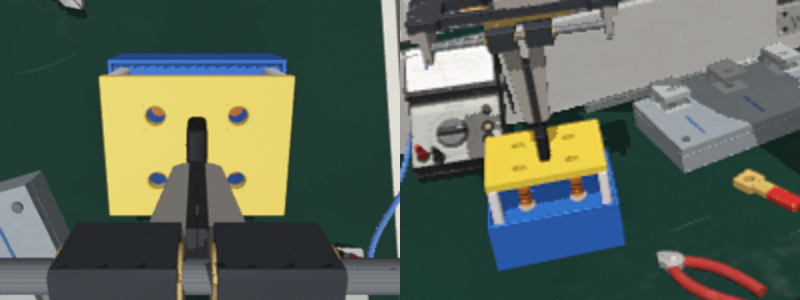

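The left crop (wrist) shows the shut fingers overlapping the far part of the grip bar. The right crop (scene) shows the fingertips at the bar's top end rather than around it. I'll check where the TCP projects in both images.

```bash
python3 - <<'E'
from h import *
s=arm.observe();p=np.array(s["tcp_pos"]);print(p,s["joints"].round(3))
d=imaging.get_image("wrist");print(np.round(d["mount"],4).tolist())
for t,off,sc,hx in(("w4",(160,100),1.25,0),("s4",(120,150),2,400)):
  for n,q in(("tcp",p),("tcp+19",p+[0,0,.019]),("tcp+60",p+[0,0,.06]),("barnear",[.483,.309,.132]),("barfar",[.528,.299,.132]),("barfarfoot",[.528,.299,.1]),("platefar-y",[.508+.047*.978-.059*.21,.3035-.047*.21-.059*.978,.1])):
    u=proj(t,q);print(t,n,u.round(1),((u-off)*sc+[hx,0]).round())
E
```

```text
[0.50883673 0.30225855 0.10533534] [-0.731  0.456  0.179  1.824 -0.103  0.871  0.854]
[[0.001, -0.9604, -0.2785, 0.0778], [1.0, 0.0008, 0.0011, 0.0011], [-0.0008, -0.2785, 0.9604, -0.2046], [0.0, 0.0, 0.0, 1.0]]
w4 tcp [315.6 223. ] [195. 154.]
w4 tcp+19 [315.5 232.4] [194. 166.]
w4 tcp+60 [315.1 260.1] [194. 200.]
w4 barnear [317.1 199.7] [196. 125.]
w4 barfar [316.7 262. ] [196. 202.]
w4 barfarfoot [316.7 242.9] [196. 179.]
w4 platefar-y [247.5 271.6] [109. 214.]
s4 tcp [190.8 222.4] [542. 145.]
s4 tcp+19 [189.2 214.7] [538. 129.]
s4 tcp+60 [185.7 197.3] [531.  95.]
s4 barnear [188.6 218.2] [537. 136.]
s4 barfar [187.7 206.9] [535. 114.]
s4 barfarfoot [190.3 219.9] [541. 140.]
s4 platefar-y [217.1 209. ] [594. 118.]
```

```bash
python3 -m creep '[{"dx":0,"dy":0,"dz":-5,"ax":0,"ay":0,"az":0,"hand":0},{"dx":0,"dy":0,"dz":-15,"ax":0,"ay":0,"az":0,"hand":0},{"dx":0,"dy":0,"dz":-20,"ax":0,"ay":0,"az":0,"hand":0},{"dx":0,"dy":0,"dz":-20,"ax":0,"ay":0,"az":0,"hand":0}]' 40; python3 - <<'E'
from h import *
a=save("wrist","w5");b=save("scene","s5")
cv2.imwrite("pics/c5.png",np.hstack([cv2.resize(a[100:340,160:480],(400,300)),cv2.resize(b[150:300,120:320],(400,300))]))
E
```

```text
clock: 4.05
tcp_pos: [0.5096, 0.3028, 0.1268]
ee_rot: [0.106, 0.994, 0.001, 0.001]
wrist_force: [-1.1, -0.0, -0.2]
width: 0.005
grasp_force: 0.0
```

View pics/c5.png

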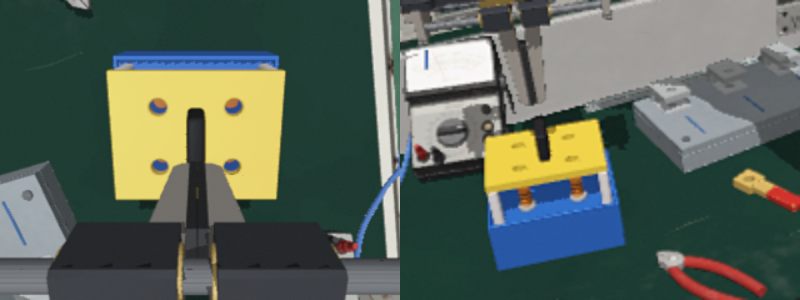

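The bar was not gripped. In the scene view the shut tips sit about 25 mm above the reported TCP, so the fingers closed over the bar. I'll open and go lower in small steps, watching the force.

```bash
python3 -m creep '[{"dx":0,"dy":0,"dz":0,"ax":0,"ay":0,"az":0,"hand":1},{"dx":0,"dy":0,"dz":0,"ax":0,"ay":0,"az":0,"hand":1},{"dx":0,"dy":0,"dz":0,"ax":0,"ay":0,"az":0,"hand":1},{"dx":0,"dy":0,"dz":0,"ax":0,"ay":0,"az":0,"hand":1},{"dx":0,"dy":0,"dz":0,"ax":0,"ay":0,"az":0,"hand":0.6},{"dx":0,"dy":0,"dz":0,"ax":0,"ay":0,"az":0,"hand":0.6}]' 40; python3 -m creep '[{"dx":2,"dy":0,"dz":8,"ax":0,"ay":0,"az":0,"hand":0.6},{"dx":3,"dy":0,"dz":16,"ax":0,"ay":0,"az":0,"hand":0.6},{"dx":3,"dy":0,"dz":22,"ax":0,"ay":0,"az":0,"hand":0.6},{"dx":3,"dy":0,"dz":27,"ax":0,"ay":0,"az":0,"hand":0.6},{"dx":3,"dy":0,"dz":30,"ax":0,"ay":0,"az":0,"hand":0.6},{"dx":3,"dy":0,"dz":32,"ax":0,"ay":0,"az":0,"hand":0.6},{"dx":3,"dy":0,"dz":32,"ax":0,"ay":0,"az":0,"hand":0.6}]'; python3 -m creep '[{"dx":0,"dy":0,"dz":3,"ax":0,"ay":0,"az":0,"hand":0.6},{"dx":0,"dy":0,"dz":6,"ax":0,"ay":0,"az":0,"hand":0.6},{"dx":0,"dy":0,"dz":6,"ax":0,"ay":0,"az":0,"hand":0.6}]'
```

```text
clock: 4.75
tcp_pos: [0.5088, 0.3022, 0.1252]
ee_rot: [0.106, 0.994, -0.0, -0.0]
wrist_force: [-0.3, -0.7, -0.0]
width: 0.506
grasp_force: 0.0
clock: 5.45
tcp_pos: [0.5058, 0.3028, 0.0931]
ee_rot: [0.106, 0.994, -0.0, -0.0]
wrist_force: [-0.0, 0.2, 0.1]
width: 0.6
grasp_force: 0.0
clock: 5.75
tcp_pos: [0.5056, 0.3027, 0.0869]
ee_rot: [0.106, 0.994, -0.0, -0.0]
wrist_force: [0.3, 0.2, 0.8]
width: 0.601
grasp_force: 0.0
```

```bash
python3 -m creep '[{"dx":0,"dy":0,"dz":2,"ax":0,"ay":0,"az":0,"hand":0.6},{"dx":0,"dy":0,"dz":4,"ax":0,"ay":0,"az":0,"hand":0.6},{"dx":0,"dy":0,"dz":4,"ax":0,"ay":0,"az":0,"hand":0.6}]'; python3 -m creep '[{"dx":0,"dy":0,"dz":2,"ax":0,"ay":0,"az":0,"hand":0.6},{"dx":0,"dy":0,"dz":3,"ax":0,"ay":0,"az":0,"hand":0.6},{"dx":0,"dy":0,"dz":3,"ax":0,"ay":0,"az":0,"hand":0.6}]';python3 - <<'E'
from h import *
a=save("wrist","w6");b=save("scene","s6")
cv2.imwrite("pics/c6.png",np.hstack([cv2.resize(a[100:340,160:480],(400,300)),cv2.resize(b[150:300,120:320],(400,300))]))
E
```

```text
clock: 6.05
tcp_pos: [0.5057, 0.3028, 0.083]
ee_rot: [0.106, 0.994, -0.0, -0.0]
wrist_force: [-0.5, -0.3, -0.4]
width: 0.602
grasp_force: 0.0
clock: 6.35
tcp_pos: [0.5057, 0.3028, 0.0801]
ee_rot: [0.106, 0.994, -0.0, -0.0]
wrist_force: [0.2, 0.2, 0.8]
width: 0.599
grasp_force: 0.0
```

View pics/c6.png

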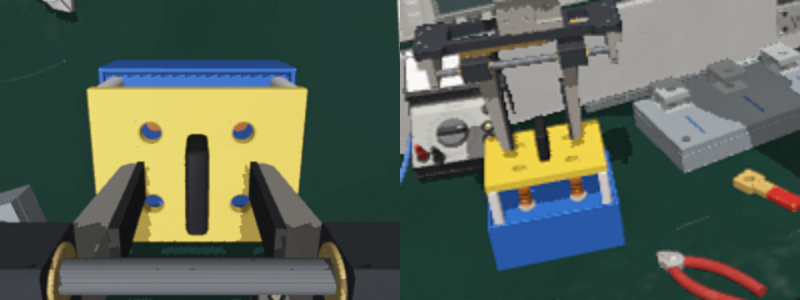

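The open fingers now straddle the bar (crop 197,185), with the tips near the plate. I'm closing.

```bash
python3 -m creep '[{"dx":0,"dy":0,"dz":0,"ax":0,"ay":0,"az":0,"hand":0},{"dx":0,"dy":0,"dz":0,"ax":0,"ay":0,"az":0,"hand":0},{"dx":0,"dy":0,"dz":0,"ax":0,"ay":0,"az":0,"hand":0},{"dx":0,"dy":0,"dz":0,"ax":0,"ay":0,"az":0,"hand":0},{"dx":0,"dy":0,"dz":0,"ax":0,"ay":0,"az":0,"hand":0},{"dx":0,"dy":0,"dz":0,"ax":0,"ay":0,"az":0,"hand":0},{"dx":0,"dy":0,"dz":0,"ax":0,"ay":0,"az":0,"hand":0},{"dx":0,"dy":0,"dz":0,"ax":0,"ay":0,"az":0,"hand":0}]' 40
```

```text
clock: 7.25
tcp_pos: [0.5059, 0.303, 0.0803]
ee_rot: [0.106, 0.994, 0.0, 0.0]
wrist_force: [-0.3, 1.0, -0.4]
width: 0.128
grasp_force: 40.0
```

The rack is gripped (width 0.128 is 12 mm). I'll lift it and carry it to the free area around top pixel (435,237).

```bash
python3 -m creep '[{"dx":0,"dy":0,"dz":-10,"ax":0,"ay":0,"az":0,"hand":0},{"dx":0,"dy":0,"dz":-30,"ax":0,"ay":0,"az":0,"hand":0},{"dx":0,"dy":0,"dz":-60,"ax":0,"ay":0,"az":0,"hand":0},{"dx":0,"dy":0,"dz":-90,"ax":0,"ay":0,"az":0,"hand":0},{"dx":0,"dy":0,"dz":-120,"ax":0,"ay":0,"az":0,"hand":0},{"dx":0,"dy":0,"dz":-120,"ax":0,"ay":0,"az":0,"hand":0}]'; python3 - <<'E'
from h import *
print(atz("top0",435,237,0),atz("top0",417,223,0),atz("top0",453,251,0),atz("top0",400,202,0),atz("top0",465,237,0),atz("top0",432,267,0))
togo([.47,-.36,.20],1.361)
E
```

```text
clock: 7.85
tcp_pos: [0.5082, 0.3041, 0.2049]
ee_rot: [0.106, 0.994, 0.003, 0.003]
wrist_force: [0.1, 1.0, -2.2]
width: 0.124
grasp_force: 40.0
[ 0.46754692 -0.38086118  0.        ] [ 0.51397376 -0.32383994  0.        ] [ 0.42158679 -0.43730922  0.        ] [ 0.58439197 -0.27039157  0.        ] [ 0.4671365  -0.47927275  0.        ] [ 0.37027257 -0.36632134  0.        ]
d mm [-103.1 -657.2    1.6] az -0.0033 tilt [ 0.0065  0.0046 -1.    ]
```

```bash
python3 -m creep '[{"dx":-3,"dy":-20,"dz":0,"ax":0,"ay":0,"az":0,"hand":0},{"dx":-8,"dy":-50,"dz":0,"ax":0,"ay":0,"az":0,"hand":0},{"dx":-13,"dy":-85,"dz":0,"ax":0,"ay":0,"az":0,"hand":0},{"dx":-18,"dy":-120,"dz":0,"ax":0,"ay":0,"az":0,"hand":0},{"dx":-24,"dy":-155,"dz":0,"ax":0,"ay":0,"az":0,"hand":0},{"dx":-29,"dy":-190,"dz":0,"ax":0,"ay":0,"az":0,"hand":0},{"dx":-34,"dy":-225,"dz":0,"ax":0,"ay":0,"az":0,"hand":0},{"dx":-40,"dy":-260,"dz":0,"ax":0,"ay":0,"az":0,"hand":0},{"dx":-45,"dy":-295,"dz":0,"ax":0,"ay":0,"az":0,"hand":0},{"dx":-50,"dy":-330,"dz":0,"ax":0,"ay":0,"az":0,"hand":0},{"dx":-54,"dy":-350,"dz":0,"ax":0,"ay":0,"az":0,"hand":0}]'; python3 -m creep '[{"dx":-5,"dy":-30,"dz":0,"ax":0,"ay":0,"az":0,"hand":0},{"dx":-10,"dy":-65,"dz":0,"ax":0,"ay":0,"az":0,"hand":0},{"dx":-15,"dy":-100,"dz":0,"ax":0,"ay":0,"az":0,"hand":0},{"dx":-20,"dy":-135,"dz":0,"ax":0,"ay":0,"az":0,"hand":0},{"dx":-26,"dy":-170,"dz":0,"ax":0,"ay":0,"az":0,"hand":0},{"dx":-31,"dy":-205,"dz":0,"ax":0,"ay":0,"az":0,"hand":0},{"dx":-37,"dy":-240,"dz":0,"ax":0,"ay":0,"az":0,"hand":0},{"dx":-42,"dy":-275,"dz":0,"ax":0,"ay":0,"az":0,"hand":0},{"dx":-46,"dy":-300,"dz":0,"ax":0,"ay":0,"az":0,"hand":0},{"dx":-49,"dy":-322,"dz":0,"ax":0,"ay":0,"az":0,"hand":0},{"dx":-49,"dy":-322,"dz":0,"ax":0,"ay":0,"az":0,"hand":0},{"dx":-49,"dy":-322,"dz":0,"ax":0,"ay":0,"az":0,"hand":0}]'; python3 - <<'E'
from h import *
togo([.467,-.375,.03],1.361);save("top","t7")
E
```

```text
clock: 8.95
tcp_pos: [0.482, -0.0547, 0.1988]
ee_rot: [0.108, 0.994, -0.001, -0.002]
wrist_force: [-0.8, 0.4, -2.9]
width: 0.125
grasp_force: 40.0
clock: 10.15
tcp_pos: [0.4626, -0.3755, 0.1986]
ee_rot: [0.107, 0.994, 0.001, -0.002]
wrist_force: [-0.0, 0.3, -2.9]
width: 0.126
grasp_force: 40.0
d mm [ -4.8   1.3 168.6] az -0.0051 tilt [-0.003   0.0019 -1.    ]
```

View pics/t7.png

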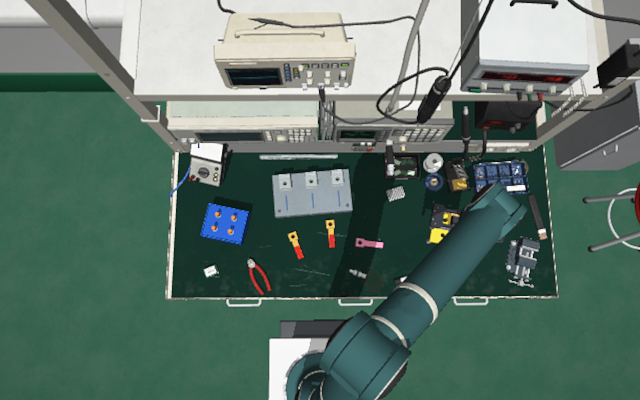

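The yellow rack is over the free area at (443,225). Four pins stand in the blue rack at (223,220). One link has been nudged to (331,234). I'm lowering the rack.

```bash
python3 -m creep '[{"dx":-3,"dy":1,"dz":30,"ax":0,"ay":0,"az":0,"hand":0},{"dx":-3,"dy":1,"dz":70,"ax":0,"ay":0,"az":0,"hand":0},{"dx":-3,"dy":1,"dz":110,"ax":0,"ay":0,"az":0,"hand":0},{"dx":-3,"dy":1,"dz":140,"ax":0,"ay":0,"az":0,"hand":0},{"dx":-3,"dy":1,"dz":155,"ax":0,"ay":0,"az":0,"hand":0},{"dx":-3,"dy":1,"dz":160,"ax":0,"ay":0,"az":0,"hand":0},{"dx":-3,"dy":1,"dz":164,"ax":0,"ay":0,"az":0,"hand":0},{"dx":-3,"dy":1,"dz":166,"ax":0,"ay":0,"az":0,"hand":0},{"dx":-3,"dy":1,"dz":167,"ax":0,"ay":0,"az":0,"hand":0},{"dx":-3,"dy":1,"dz":167,"ax":0,"ay":0,"az":0,"hand":0}]'; python3 -m creep '[{"dx":0,"dy":0,"dz":1,"ax":0,"ay":0,"az":0,"hand":0},{"dx":0,"dy":0,"dz":1,"ax":0,"ay":0,"az":0,"hand":0}]'
```

```text
clock: 11.2
tcp_pos: [0.4683, -0.3757, 0.0342]
ee_rot: [0.106, 0.994, -0.0, 0.001]
wrist_force: [-0.5, 0.5, -2.9]
width: 0.125
grasp_force: 40.0
clock: 11.4
tcp_pos: [0.4678, -0.3754, 0.0326]
ee_rot: [0.106, 0.994, -0.0, 0.0]
wrist_force: [0.3, 1.2, -2.7]
width: 0.125
grasp_force: 40.0
```

```bash
python3 -m creep '[{"dx":0,"dy":0,"dz":1,"ax":0,"ay":0,"az":0,"hand":0},{"dx":0,"dy":0,"dz":2,"ax":0,"ay":0,"az":0,"hand":0},{"dx":0,"dy":0,"dz":2,"ax":0,"ay":0,"az":0,"hand":0}]';  python3 -m creep '[{"dx":0,"dy":0,"dz":1,"ax":0,"ay":0,"az":0,"hand":0},{"dx":0,"dy":0,"dz":1,"ax":0,"ay":0,"az":0,"hand":0}]'
```

```text
clock: 11.7
tcp_pos: [0.4678, -0.3754, 0.0304]
ee_rot: [0.106, 0.994, 0.0, 0.0]
wrist_force: [-0.9, 0.7, -1.5]
width: 0.126
grasp_force: 40.0
clock: 11.9
tcp_pos: [0.4679, -0.3755, 0.0302]
ee_rot: [0.106, 0.994, 0.0, 0.0]
wrist_force: [-2.3, 2.5, 5.3]
width: 0.128
grasp_force: 40.0
```

```bash
python3 -m creep '[{"dx":0,"dy":0,"dz":-1,"ax":0,"ay":0,"az":0,"hand":0.5},{"dx":0,"dy":0,"dz":-1,"ax":0,"ay":0,"az":0,"hand":0.5},{"dx":0,"dy":0,"dz":-1,"ax":0,"ay":0,"az":0,"hand":0.5},{"dx":0,"dy":0,"dz":-1,"ax":0,"ay":0,"az":0,"hand":0.5},{"dx":0,"dy":0,"dz":-1,"ax":0,"ay":0,"az":0,"hand":0.5},{"dx":0,"dy":0,"dz":-1,"ax":0,"ay":0,"az":0,"hand":0.5},{"dx":0,"dy":0,"dz":-30,"ax":0,"ay":0,"az":0,"hand":0.5},{"dx":0,"dy":0,"dz":-70,"ax":0,"ay":0,"az":0,"hand":0.5},{"dx":0,"dy":0,"dz":-115,"ax":0,"ay":0,"az":0,"hand":0.5},{"dx":0,"dy":0,"dz":-165,"ax":0,"ay":0,"az":0,"hand":0.5},{"dx":0,"dy":0,"dz":-210,"ax":0,"ay":0,"az":0,"hand":0.5},{"dx":0,"dy":0,"dz":-210,"ax":0,"ay":0,"az":0,"hand":0.5}]'; python3 - <<'E'
from h import *
save("wrist","w8"); print(outline("w8",(18,100,60),(40,255,255),(150,30,500,300),.05)[0]); togo([.52,.02,.24],1.5)
E
```

```text
clock: 13.1
tcp_pos: [0.4704, -0.3782, 0.2461]
ee_rot: [0.106, 0.994, -0.002, 0.005]
wrist_force: [0.4, -0.2, -0.0]
width: 0.499
grasp_force: 0.0
((469.65301513671875, -374.2868347167969), (120.39281463623047, 96.01509857177734), 77.85428619384766)
d mm [ 34.1 398.5   1.7] az -0.1421 tilt [ 0.006  -0.0031 -1.    ]
```

```bash
python3 -m creep '[{"dx":3,"dy":35,"dz":0,"ax":0,"ay":0,"az":-0.1,"hand":1},{"dx":6,"dy":80,"dz":0,"ax":0,"ay":0,"az":-0.2,"hand":1},{"dx":10,"dy":125,"dz":0,"ax":0,"ay":0,"az":-0.3,"hand":1},{"dx":14,"dy":170,"dz":0,"ax":0,"ay":0,"az":-0.3,"hand":1},{"dx":18,"dy":215,"dz":0,"ax":0,"ay":0,"az":-0.3,"hand":1},{"dx":22,"dy":260,"dz":0,"ax":0,"ay":0,"az":-0.3,"hand":1},{"dx":26,"dy":305,"dz":0,"ax":0,"ay":0,"az":-0.3,"hand":1},{"dx":30,"dy":350,"dz":0,"ax":0,"ay":0,"az":-0.3,"hand":1},{"dx":34,"dy":385,"dz":0,"ax":0,"ay":0,"az":-0.3,"hand":1},{"dx":34,"dy":398,"dz":0,"ax":0,"ay":0,"az":-0.3,"hand":1},{"dx":34,"dy":398,"dz":0,"ax":0,"ay":0,"az":-0.3,"hand":1},{"dx":34,"dy":398,"dz":0,"ax":0,"ay":0,"az":-0.3,"hand":1}]'; python3 - <<'E'
from h import *
save("wrist","w9"); togo([.52,.02,.24],1.66)
a=save("top","t9")
E
```

```text
clock: 14.35
tcp_pos: [0.5181, 0.0189, 0.2386]
ee_rot: [-0.043, 0.999, -0.001, -0.001]
wrist_force: [-0.1, 0.1, 0.6]
width: 1.003
grasp_force: 0.0
d mm [-1.9  1.4 -1.2] az -0.0051 tilt [-9.e-04 -1.e-03 -1.e+00]
```

View pics/w9.png

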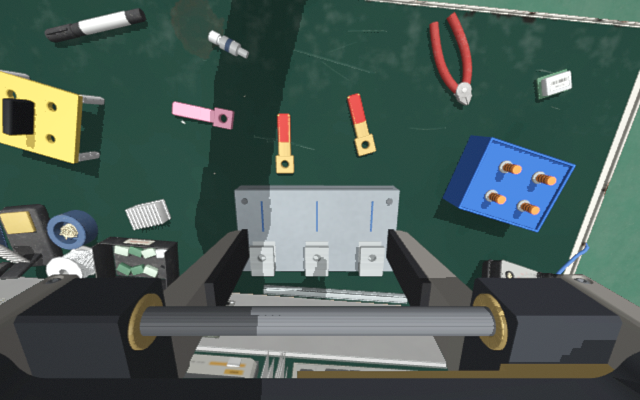

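The view shows the brass links with their eyes at (285,164) and (365,145), and the pink decoy at (203,114). The yoke holes are at (263,257), (317,257) and (372,257), and the pins at about (512,168), (545,180), (495,198) and (530,209). I'll locate these numerically.

```bash
cat >> h.py <<'E'
def dark(tag,u,v,r=7,s=8):
    """subpixel centroid of the dark blob next to (u,v)"""
    im=cv2.cvtColor(cv2.imread(f"pics/{tag}.png"),cv2.COLOR_BGR2GRAY)
    u0,v0=int(round(u))-r,int(round(v))-r; w=im[v0:v0+2*r+1,u0:u0+2*r+1]
    W=cv2.resize(w,None,fx=s,fy=s,interpolation=cv2.INTER_CUBIC).astype(float)
    lo=W[s*r-2*s:s*r+3*s,s*r-2*s:s*r+3*s].min();t=(lo+np.median(W))/2
    n,l,st,c=cv2.connectedComponentsWithStats((W<t).astype(np.uint8))
    i=min(range(1,n),key=lambda i:np.hypot(*(c[i]-s*(r+.5)))+ (st[i,4]<s*s*2)*1e3)
    return u0-.5+(c[i][0]+.5)/s, v0-.5+(c[i][1]+.5)/s, st[i,4]/s/s
def link(tag,box,z=.01):
    """brass+red link in box -> eye xy, axis yaw(deg), origin xy (mm)"""
    im=cv2.imread(f"pics/{tag}.png");h=cv2.cvtColor(im,cv2.COLOR_BGR2HSV)
    m=cv2.inRange(h,np.array((0,90,60)),np.array((30,255,255)))|cv2.inRange(h,np.array((170,90,60)),np.array((179,255,255)))
    k=np.zeros_like(m);k[box[1]:box[3],box[0]:box[2]]=255;m&=k
    cs,_=cv2.findContours(m,cv2.RETR_EXTERNAL,cv2.CHAIN_APPROX_NONE);c=max(cs,key=cv2.contourArea)[:,0]
    mm=np.zeros_like(m);cv2.drawContours(mm,[c[:,None]],-1,255,-1);vv,uu=np.nonzero(mm)
    P=np.array([1000*atz(tag,u,v,z)[:2] for u,v in zip(uu,vv)]);
    (cx,cy),wh,_=cv2.minAreaRect(P.astype(np.float32))
    ev,V=np.linalg.eigh(np.cov((P-P.mean(0)).T));d=V[:,1];d=d*np.sign(d[0])
    q=(P-P.mean(0))@d; e=P.mean(0)+d*(np.percentile(q,99.7)-13)
    return e,np.degrees(np.arctan2(d[1],d[0])),e-45*d,np.ptp(q),len(P)
E
python3 - <<'E'
from h import *
for b in((265,100,305,185),(340,85,385,165)): 
    e,y,o,L,n=link("w9",b);u=proj("w9",[*e/1000,.01]);D=dark("w9",*u,6);print("link eye",e.round(1),"yaw",round(y,1),"org",o.round(1),"len",round(L,1),"hole",np.round(D,1),(1000*atz("w9",D[0],D[1],.01))[:2].round(1))
H=[]
for u in((263,257),(317,257),(372,257)):
    D=dark("w9",*u,5);H.append(1000*atz("w9",D[0],D[1],.057));print("yoke",np.round(D,1),H[-1].round(1))
for u in((263,257),(317,257),(372,257)):
    print([ (1000*atz("w9",*dark("w9",*u,5)[:2],z))[:2].round(1).tolist() for z in(.05,.057)])
    
E
```

```text
link eye [512.4 -32.2] yaw 4.3 org [467.6 -35.6] len 90.5 hole [284.5 163.5  43.4] [510.3 -32.2]
link eye [471.7  89.2] yaw 21.3 org [429.8  72.8] len 90.5 hole [364.9 144.2  44.7] [470.2  88.9]
yoke [259.3 258.4  22.7] [652.4 -58.   57. ]
yoke [319.  259.2  13.7] [645.8  33.5  57. ]
yoke [372.6 257.6  28.5] [636.  115.3  57. ]
[[656.3, -59.3], [652.4, -58.0]]
[[649.5, 33.9], [645.8, 33.5]]
[[639.5, 117.2], [636.0, 115.3]]
```

```bash
python3 - <<'E'
from h import *
togo([.466,-.0355,.09],1.646)
E
```

```text
d mm [ 56.6 -49.3 149.1] az 0.0085 tilt [-4.e-04 -7.e-04 -1.e+00]
```

```bash
python3 -m creep '[{"dx":20,"dy":-18,"dz":20,"ax":0,"ay":0,"az":0.008,"hand":0.5},{"dx":40,"dy":-35,"dz":50,"ax":0,"ay":0,"az":0.008,"hand":0.5},{"dx":57,"dy":-49,"dz":85,"ax":0,"ay":0,"az":0.008,"hand":0.5},{"dx":57,"dy":-49,"dz":115,"ax":0,"ay":0,"az":0.008,"hand":0.5},{"dx":57,"dy":-49,"dz":135,"ax":0,"ay":0,"az":0.008,"hand":0.5},{"dx":57,"dy":-49,"dz":149,"ax":0,"ay":0,"az":0.008,"hand":0.5},{"dx":57,"dy":-49,"dz":149,"ax":0,"ay":0,"az":0.008,"hand":0.5},{"dx":57,"dy":-49,"dz":149,"ax":0,"ay":0,"az":0.008,"hand":0.5}]'; python3 - <<'E'
from h import *
save("wrist","w10"); s=arm.observe();p=s["tcp_pos"]
b=(250,60,390,290);e,y,o,L,n=link("w10",b);u=proj("w10",[*e/1000,.01]);D=dark("w10",*u,9);print("link eye",e.round(1),"yaw",round(y,1),"org",o.round(1),"len",round(L,1),"hole",np.round(D,1),(1000*atz("w10",D[0],D[1],.01))[:2].round(1))
print(p, "center u at bench",proj("w10",[p[0],p[1],.01]).round(1))
togo([*o/1000,.0],np.radians(y+90))
# wide ext: finger tips
cv2.imwrite("pics/c10.png",cv2.imread("pics/w10.png")[80:360,150:490])
E
```

```text
clock: 15.25
tcp_pos: [0.4661, -0.0341, 0.0906]
ee_rot: [-0.039, 0.999, -0.0, 0.0]
wrist_force: [0.6, -0.0, 0.4]
width: 0.505
grasp_force: 0.0
link eye [512.4 -38.8] yaw -1.5 org [467.4 -37.6] len 91.6 hole [314.5 233.1  53.2] [509.  -32.8]
[ 0.46657982 -0.03387091  0.09103778] center u at bench [316.5 196.1]
d mm [-0.4 -3.7 91. ] az 0.104 tilt [ 1.3e-03 -1.0e-04 -1.0e+00]
```

```bash
cat >> h.py <<'E'
def red(tag,box,z=.01):
    h=cv2.cvtColor(cv2.imread(f"pics/{tag}.png"),cv2.COLOR_BGR2HSV)
    m=cv2.inRange(h,np.array((0,170,60)),np.array((8,255,255)))|cv2.inRange(h,np.array((172,170,60)),np.array((179,255,255)))
    k=np.zeros_like(m);k[box[1]:box[3],box[0]:box[2]]=255;m&=k
    n,l,st,c=cv2.connectedComponentsWithStats(m);i=1+np.argmax(st[1:,4]);return c[i],st[i],(1000*atz(tag,*c[i],z))[:2]
E
python3 - <<'E'
from h import *
for t,b,hp in(("w9",(265,100,305,185),(284.5,163.5)),("w9",(340,85,385,165),(364.9,144.2)),("w10",(250,30,390,290),(314.5,233.1))):
    c,st,r=red(t,b);e=1000*atz(t,*hp,.01)[:2];d=(e-r)/np.linalg.norm(e-r);print(t,c.round(1),st,"red",r.round(1),"eye",e.round(1),"yaw",np.degrees(np.arctan2(d[1],d[0])).round(1),"dist",np.linalg.norm(e-r).round(1),"org",(e-45*d).round(1))
E
```

```text
w9 [283. 114.] [280 114   7   1   7] red [436.7 -38.4] eye [510.3 -32.2] yaw 4.8 dist 73.8 org [465.5 -36. ]
w9 [361.7 107.9] [359  96   6  24  27] red [418.1  77.1] eye [470.1  88.9] yaw 12.7 dist 53.3 org [426.2  79. ]
w10 [311.1 167.4] [309 167   6   2  10] red [436.4 -41.8] eye [509.  -32.8] yaw 7.1 dist 73.2 org [464.4 -38.4]
```

View pics/c10.png

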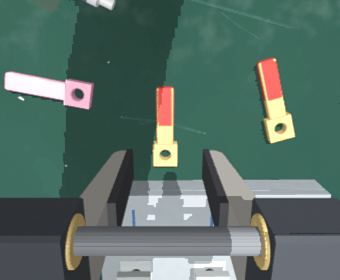

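```bash
python3 - <<'E'
from h import *
h=cv2.cvtColor(cv2.imread("pics/w10.png"),cv2.COLOR_BGR2HSV)
for v in(130,145,160,175,190,205,215):print(v,h[v,304:328:4].tolist())
E
```

```text
130 [[81, 111, 69], [80, 106, 70], [80, 102, 70], [81, 106, 70], [81, 104, 105], [81, 97, 110]]
145 [[81, 106, 70], [81, 109, 70], [81, 101, 71], [81, 105, 80], [81, 108, 106], [80, 109, 108]]
160 [[81, 104, 71], [82, 101, 73], [81, 103, 72], [81, 111, 106], [82, 110, 107], [82, 113, 106]]
175 [[80, 99, 72], [5, 148, 220], [1, 139, 255], [1, 141, 255], [3, 140, 255], [11, 71, 129]]
190 [[81, 110, 72], [5, 152, 238], [1, 140, 255], [1, 143, 255], [3, 142, 255], [15, 50, 113]]
205 [[82, 113, 70], [18, 99, 255], [8, 131, 255], [7, 132, 255], [9, 130, 255], [77, 72, 114]]
215 [[81, 112, 84], [30, 74, 255], [30, 64, 255], [30, 66, 255], [30, 70, 255], [79, 100, 107]]
```

The crop shows link A between the fingers, eye at crop (165,155) and tail up to (165,88). Link B lies at (272,100) and the pink decoy at (50,88). I'm loosening the colour limits and refitting.

```bash
sed -i 's/(0,90,60)),np.array((30,255,255))/(0,55,90)),np.array((38,255,255))/; s/(0,170,60)),np.array((8,/(0,110,90)),np.array((6,/; s/(172,170,60)/(172,110,90)/' h.py; python3 - <<'E'
from h import *
for t,b in(("w9",(265,100,305,185)),("w9",(340,85,385,165)),("w10",(290,150,345,260)),("w10",(400,125,460,235))):
    e,y,o,L,n=link(t,b);u=proj(t,[*e/1000,.01]);D=dark(t,*u,8);E_=1000*atz(t,D[0],D[1],.01)[:2];c,st,r=red(t,b);d=(E_-r)/np.linalg.norm(E_-r)
    print(t,"fit eye",e.round(1),"yaw",round(y,1),"L",round(L,1),"| hole",np.round(D,1),E_.round(1),"yaw2",np.degrees(np.arctan2(d[1],d[0])).round(1),"red",st.tolist(),"org",(E_-45*d).round(1))
togo([0,0,0],np.radians(90))
E
```

```text
w9 fit eye [512.4 -32.2] yaw 4.4 L 90.5 | hole [284.6 163.5  43.2] [510.3 -32.2] yaw2 5.6 red [277, 113, 12, 29, 277] org [465.5 -36.6]
w9 fit eye [471.6  89.4] yaw 21.3 L 90.5 | hole [364.9 144.2  44.9] [470.2  88.9] yaw2 21.4 red [347, 93, 19, 31, 375] org [428.3  72.4]
w10 fit eye [511.6 -32.4] yaw 4.4 L 90.2 | hole [315.  233.2  60.4] [509.1 -32.3] yaw2 5.2 red [308, 166, 14, 39, 492] org [464.3 -36.4]
w10 fit eye [471.9  88.7] yaw 21.6 L 91.4 | hole [429.7 207.   69.2] [469.3  88.5] yaw2 20.9 red [407, 138, 26, 42, 650] org [427.2  72.4]
d mm [462.7  69.9  90.4] az 0.0775 tilt [ 1.3e-03 -1.0e-04 -1.0e+00]
```

```bash
python3 -m creep '[{"dx":1,"dy":-2,"dz":35,"ax":0,"ay":0,"az":-0.005,"hand":0.5},{"dx":1,"dy":-2,"dz":70,"ax":0,"ay":0,"az":-0.005,"hand":0.5},{"dx":1,"dy":-2,"dz":95,"ax":0,"ay":0,"az":-0.005,"hand":0.5},{"dx":1,"dy":-2,"dz":103,"ax":0,"ay":0,"az":-0.005,"hand":0.5},{"dx":1,"dy":-2,"dz":106,"ax":0,"ay":0,"az":-0.005,"hand":0.5},{"dx":1,"dy":-2,"dz":107,"ax":0,"ay":0,"az":-0.005,"hand":0.5},{"dx":1,"dy":-2,"dz":107,"ax":0,"ay":0,"az":-0.005,"hand":0.5}]';python3 -m creep '[{"dx":0,"dy":0,"dz":1,"ax":0,"ay":0,"az":0,"hand":0.5},{"dx":0,"dy":0,"dz":2,"ax":0,"ay":0,"az":0,"hand":0.5},{"dx":0,"dy":0,"dz":2,"ax":0,"ay":0,"az":0,"hand":0.5}]'
```

```text
clock: 16.0
tcp_pos: [0.4663, -0.035, -0.0156]
ee_rot: [-0.042, 0.999, 0.0, 0.001]
wrist_force: [-0.6, -0.4, -0.3]
width: 0.499
grasp_force: 0.0
clock: 16.3
tcp_pos: [0.4655, -0.035, -0.0184]
ee_rot: [-0.042, 0.999, 0.0, 0.0]
wrist_force: [0.3, -0.8, -0.0]
width: 0.501
grasp_force: 0.0
```

```bash
python3 -m creep '[{"dx":0,"dy":0,"dz":1,"ax":0,"ay":0,"az":0,"hand":0.5},{"dx":0,"dy":0,"dz":2,"ax":0,"ay":0,"az":0,"hand":0.5},{"dx":0,"dy":0,"dz":2,"ax":0,"ay":0,"az":0,"hand":0.5}]';python3 -m creep '[{"dx":0,"dy":0,"dz":1,"ax":0,"ay":0,"az":0,"hand":0.5},{"dx":0,"dy":0,"dz":2,"ax":0,"ay":0,"az":0,"hand":0.5},{"dx":0,"dy":0,"dz":2,"ax":0,"ay":0,"az":0,"hand":0.5}]'
```

```text
clock: 16.6
tcp_pos: [0.4651, -0.035, -0.0209]
ee_rot: [-0.042, 0.999, 0.0, -0.0]
wrist_force: [-0.0, -0.3, 0.0]
width: 0.501
grasp_force: 0.0
clock: 16.9
tcp_pos: [0.4651, -0.035, -0.0229]
ee_rot: [-0.042, 0.999, 0.0, -0.0]
wrist_force: [-0.7, -0.3, 0.5]
width: 0.502
grasp_force: 0.0
```

```bash
python3 -m creep '[{"dx":0,"dy":0,"dz":1,"ax":0,"ay":0,"az":0,"hand":0.5},{"dx":0,"dy":0,"dz":2,"ax":0,"ay":0,"az":0,"hand":0.5},{"dx":0,"dy":0,"dz":2,"ax":0,"ay":0,"az":0,"hand":0.5}]';python3 -m creep '[{"dx":0,"dy":0,"dz":1,"ax":0,"ay":0,"az":0,"hand":0.5},{"dx":0,"dy":0,"dz":1,"ax":0,"ay":0,"az":0,"hand":0.5}]'
```

```text
clock: 17.2
tcp_pos: [0.4651, -0.035, -0.0248]
ee_rot: [-0.042, 0.999, 0.0, -0.0]
wrist_force: [0.2, -0.3, 0.0]
width: 0.5
grasp_force: 0.0
clock: 17.4
tcp_pos: [0.4651, -0.035, -0.0258]
ee_rot: [-0.042, 0.999, 0.0, -0.0]
wrist_force: [0.3, -0.2, -0.6]
width: 0.5
grasp_force: 0.0
```

```bash
for i in 1 2 3; do python3 -m creep '[{"dx":0,"dy":0,"dz":1,"ax":0,"ay":0,"az":0,"hand":0.5},{"dx":0,"dy":0,"dz":1,"ax":0,"ay":0,"az":0,"hand":0.5}]' | egrep 'tcp|force'; done
```

```text
tcp_pos: [0.4652, -0.035, -0.0268]
wrist_force: [-0.5, -0.9, -0.0]
grasp_force: 0.0
tcp_pos: [0.4651, -0.035, -0.0278]
wrist_force: [0.1, -0.0, 0.3]
grasp_force: 0.0
tcp_pos: [0.4651, -0.035, -0.0288]
wrist_force: [0.1, -1.0, -0.5]
grasp_force: 0.0
```

```bash
python3 -m creep '[{"dx":0,"dy":0,"dz":0,"ax":0,"ay":0,"az":0,"hand":0},{"dx":0,"dy":0,"dz":0,"ax":0,"ay":0,"az":0,"hand":0},{"dx":0,"dy":0,"dz":0,"ax":0,"ay":0,"az":0,"hand":0},{"dx":0,"dy":0,"dz":0,"ax":0,"ay":0,"az":0,"hand":0},{"dx":0,"dy":0,"dz":0,"ax":0,"ay":0,"az":0,"hand":0},{"dx":0,"dy":0,"dz":0,"ax":0,"ay":0,"az":0,"hand":0},{"dx":0,"dy":0,"dz":0,"ax":0,"ay":0,"az":0,"hand":0}]' 35; python3 - <<'E'
from h import *
save("wrist","w11");a=save("scene","s11")
s=arm.observe();p=s["tcp_pos"]
print(proj("s11",p),proj("s11",p+[0,0,.03]))
b=(290,130,345,300);e,y,o,L,n=link("w11",b);u=proj("w11",[*e/1000,.01]);print(u,e,y);D=dark("w11",*u,8);print(D)
E
```

```text
clock: 18.7
tcp_pos: [0.4652, -0.0351, -0.0287]
ee_rot: [-0.042, 0.999, -0.0, 0.0]
wrist_force: [0.2, -0.0, 0.1]
width: 0.188
grasp_force: 35.0
[339.92564814 237.47359844] [339.97561889 227.34886905]
[317.14436444 282.54888236] [493.83149924 -31.75253598] 4.595332380582185
(np.float64(320.52774314214463), np.float64(283.8450302814393), np.float64(87.71875))
```

The link is gripped (width 0.188 is 17 mm). I'm lifting it and moving to a place where all the yokes are visible.

```bash
python3 -m creep '[{"dx":0,"dy":0,"dz":-10,"ax":0,"ay":0,"az":0,"hand":0},{"dx":0,"dy":0,"dz":-40,"ax":0,"ay":0,"az":0,"hand":0},{"dx":0,"dy":0,"dz":-80,"ax":0,"ay":0,"az":0,"hand":0},{"dx":0,"dy":0,"dz":-120,"ax":0,"ay":0,"az":0,"hand":0},{"dx":-20,"dy":5,"dz":-160,"ax":0,"ay":0,"az":0,"hand":0},{"dx":-45,"dy":10,"dz":-195,"ax":0,"ay":0,"az":0,"hand":0},{"dx":-75,"dy":15,"dz":-220,"ax":0,"ay":0,"az":0,"hand":0},{"dx":-95,"dy":18,"dz":-230,"ax":0,"ay":0,"az":0,"hand":0},{"dx":-95,"dy":18,"dz":-230,"ax":0,"ay":0,"az":0,"hand":0},{"dx":-95,"dy":18,"dz":-230,"ax":0,"ay":0,"az":0,"hand":0}]'; python3 - <<'E'
from h import *
im=save("wrist","w12");s=arm.observe();print(s["tcp_pos"],s["width"])
for y in((.6358,.1092),(.6437,.0241),(.6509,-.0604)):
    u=proj("w12",[*y,.057]);print(u.round(1))
cv2.imwrite("pics/c12.png",cv2.resize(im[190:320,180:500],(800,325),interpolation=cv2.INTER_CUBIC))
E
```

```text
clock: 19.8
tcp_pos: [0.5571, -0.0093, 0.2009]
ee_rot: [-0.042, 0.999, -0.0, -0.001]
wrist_force: [-0.7, -1.3, -1.0]
width: 0.189
grasp_force: 35.0
[ 0.55654081 -0.00948469  0.20046815] 0.18783065928190668
[397.8 246.1]
[335.4 246.5]
[273.5 246.5]
```

View pics/c12.png

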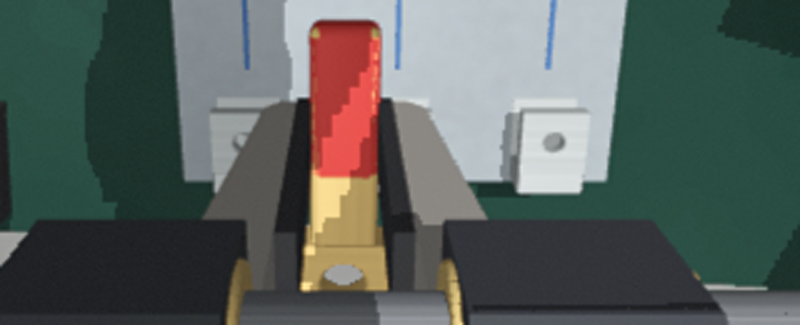

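The crop shows yoke 1's hole at crop (554,142), full image (401.6,246.8), and part of yoke 3's hole at about (275,247). The held link's eye is at crop (343,273), full (317.2,299.2). I'll compute the offsets.

```bash
python3 - <<'E'
from h import *
p=np.array([.5565,-.0095,.2005])
K,T=load("w12");print(K[0],K[1],T[:3,3])
h1=dark("w12",401.6,246.8,5);print(h1)
for z in(.05,.057):
  print(z,[ (1000*atz("w12",*u,z))[:2].round(1).tolist() for u in(h1[:2],(275.2,246.8))])
M=R.from_quat(arm.observe()["ee_rot"]).as_matrix()
for dz in(.029,.034,.039): print("eye rel tool",dz,(1000*M.T@(atz("w12",317.2,299.2,p[2]+dz)-p)).round(1))
# w9 holes by precise center with lit ears
for u in((317,257),(372,257)):
  for r in(4,5,6): D=dark("w9",*u,r);print(r,np.round(D,1),(1000*atz("w9",*D[:2],.057))[:2].round(1))
E
python3 - <<'E'
import cv2;im=cv2.cvtColor(cv2.imread("pics/w9.png"),cv2.COLOR_BGR2GRAY)
print(im[250:265,254:272]);print(im[250:265,309:327])
E
```

```text
[278.13091957   0.         317.36081084] [  0.         278.13091957 200.42425254] [ 0.48015576 -0.01498115  0.40565322]
(np.float64(403.173740913811), np.float64(247.26966510903426), np.float64(15.046875))
0.05 [[640.1, 119.5], [654.5, -58.9]]
0.057 [[637.0, 116.8], [651.1, -58.1]]
eye rel tool 0.029 [-49.7   1.1 -29.1]
eye rel tool 0.034 [-46.1   1.1 -34.1]
eye rel tool 0.039 [-42.5   1.1 -39.1]
4 [319.  259.2  10.2] [645.8  33.5]
5 [319.  259.2  13.7] [645.8  33.5]
6 [319.5 259.6  29.7] [646.4  34.3]
4 [373.4 258.4  11.8] [637.2 116.8]
5 [372.6 257.6  28.5] [636.  115.3]
6 [372.6 257.6  29.6] [636.  115.3]
[[158 157 158 156 157 155 158 183 218 219 218 218 219 218 218 218 218 219]
 [157 156 156 157 156 156 173 217 220 219 219 219 218 219 219 218 219 219]
 [158 157 157 157 156 158 176 221 222 220 220 220 220 219 219 219 219 220]
 [156 156 156 157 156 155 171 214 217 218 219 219 218 218 217 218 218 218]
 [154 154 154 154 150 146 145 163 185 201 213 216 215 215 215 215 215 215]
 [154 154 154 150 137 146 156 156 153 161 191 212 215 215 214 214 214 214]
 [156 157 155 141 118 152 159 160 
[... 1067 characters left out ...]
214 214 213 213 212 212]
 [215 216 216 212 201 215 216 210 169 151 155 175 210 212 211 216 215 214]
 [219 219 218 208 194 217 223 222 213 162 147 141 157 161 177 217 219 218]
 [216 217 214 198 164 192 218 220 212 158 123 114 144 150 167 210 212 216]
 [217 216 215 203 169 154 169 162 155 122 101 119 146 150 150 159 172 210]
 [216 216 216 214 199 171 158 150 140 101 110 141 150 151 150 149 152 175]
 [220 219 219 219 217 212 200 179 158 130 145 153 155 154 155 153 153 172]
 [220 221 220 221 221 221 221 211 158 149 155 156 155 155 155 154 155 174]
 [214 214 214 214 214 214 216 209 156 149 151 151 151 151 151 150 150 169]
 [213 213 213 213 213 214 214 208 155 147 148 149 148 148 148 148 148 167]]
```

```bash
cat >> h.py <<'E'
def ring(tag,xy,z,rad,span=8,step=.25):
    """best centre (mm) of a horizontal circle of radius rad (mm) at height z (m) near xy (mm): max edge strength on its outline"""
    g=cv2.cvtColor(cv2.imread(f"pics/{tag}.png"),cv2.COLOR_BGR2GRAY).astype(np.float32)
    G=np.hypot(cv2.Sobel(g,cv2.CV_32F,1,0),cv2.Sobel(g,cv2.CV_32F,0,1)); G=np.minimum(G,250)
    K,T=load(tag);a=np.linspace(0,2*np.pi,48,endpoint=False);C=np.c_[np.cos(a),np.sin(a)]*rad
    r=np.arange(-span,span+step,step);best=(-1,)
    for dx in r:
        for dy in r:
            P=np.c_[(C+[xy[0]+dx,xy[1]+dy])/1000,np.full(48,z)]
            q=(K@(T[:3,:3].T@(P-T[:3,3]).T)).T;q=(q[:,:2]/q[:,2:]).astype(np.float32)
            s=cv2.remap(G,q[:,:1],q[:,1:],cv2.INTER_LINEAR).mean()
            if s>best[0]:best=(s,xy[0]+dx,xy[1]+dy)
    return np.round(best,2)
E
python3 - <<'E'
from h import *
for xy in((652,-57),(645,30),(637,115)): print("w9",ring("w9",xy,.057,6))
print("w12",ring("w12",(637,114),.057,6))
E
```

```text
w9 [168.2  650.5  -55.75]
w9 [182.33 643.25  29.5 ]
w9 [208.38 636.   114.5 ]
w12 [232.05 636.25 114.  ]
```

```bash
python3 - <<'E'
from h import *
a=ring("w9",(510,-32),.01,6.5,5);b=ring("w10",(510,-32),.01,6.5,5);print(a,b)
M=R.from_quat([-.042,.999,0,0]).as_matrix()
for e in(a,b):print((M.T@(np.array([e[1],e[2],0])-[465.2,-35.1,0])).round(2))
p=np.array([.5565,-.0095,.2005]);g=atz("w12",317.2,299.2,p[2]+.0387)*1000
c=ring("w12",g[:2],p[2]+.0387,6.5,5);print(c,(M.T@(np.array([c[1],c[2],0])-1000*np.array([p[0],p[1],0]))).round(2))
print("linkB",ring("w9",(470,89),.01,6.5,5),ring("w10",(470,89),.01,6.5,5))
E
```

```text
[249.37 510.75 -32.  ] [230.13 510.5  -32.25]
[-45.65  -0.73   0.  ]
[-45.38  -0.96   0.  ]
[129.91 598.3   -9.81] [-41.63  -3.82   0.  ]
linkB [249.53 470.25  89.  ] [239.55 470.    89.  ]
```

```bash
python3 - <<'E'
from h import *
h=cv2.cvtColor(cv2.imread("pics/w12.png"),cv2.COLOR_BGR2HSV)
m=(h[290:306,300:335,1]<35).astype(np.uint8);n,l,st,c=cv2.connectedComponentsWithStats(m)
print([(st[i].tolist(),(c[i]+[300,290]).round(2)) for i in range(1,n) if st[i,4]>10])
M=R.from_quat([-.042,.999,0,0]).as_matrix();p=np.array([.5565,-.0095,.2005])
print("sleeve cols",[ (np.nonzero((h[v,290:345,1]>110)&((h[v,290:345,0]<7)|(h[v,290:345,0]>172)))[0][[0,-1]]+290).tolist() for v in(205,215,225,240)])
print(h[268,295:340].tolist()[::3])
for uv in((317.2,299.2),): print((1000*M.T@(atz("w12",*uv,p[2]+.0387)-p)).round(2))
E
```

```text
[([10, 6, 15, 8, 88], array([317.  , 299.36]))]
sleeve cols [[304, 328], [304, 331], [304, 331], [306, 331]]
[[130, 24, 32], [120, 16, 32], [135, 18, 28], [21, 121, 146], [21, 103, 247], [22, 103, 250], [21, 103, 249], [21, 118, 193], [20, 120, 180], [20, 120, 180], [20, 121, 177], [20, 122, 175], [37, 61, 54], [110, 22, 35], [114, 27, 48]]
[-42.79   1.1  -38.7 ]
```

```bash
python3 - <<'E'
from h import *
y=np.radians(94.87)
togo([.5404,-.0661,.06],y)
E
```

```text
d mm [ 20.5 -55.1 140.5] az -0.0014 tilt [-2.6e-03 -2.0e-04 -1.0e+00]
```

```bash
python3 -m creep '[{"dx":7,"dy":-20,"dz":30,"ax":0,"ay":0,"az":-0.001,"hand":0},{"dx":14,"dy":-40,"dz":65,"ax":0,"ay":0,"az":-0.001,"hand":0},{"dx":20,"dy":-55,"dz":100,"ax":0,"ay":0,"az":-0.001,"hand":0},{"dx":20,"dy":-55,"dz":125,"ax":0,"ay":0,"az":-0.001,"hand":0},{"dx":20,"dy":-55,"dz":140,"ax":0,"ay":0,"az":-0.001,"hand":0},{"dx":20,"dy":-55,"dz":140,"ax":0,"ay":0,"az":-0.001,"hand":0},{"dx":20,"dy":-55,"dz":140,"ax":0,"ay":0,"az":-0.001,"hand":0}]'; python3 - <<'E'
from h import *
y=np.radians(94.87);togo([.5404,-.0661,.008],y);togo([.60515,-.06056,.008],y)
E
```

```text
clock: 20.55
tcp_pos: [0.542, -0.0658, 0.0612]
ee_rot: [-0.042, 0.999, 0.0, -0.001]
wrist_force: [0.4, 0.7, -0.3]
width: 0.187
grasp_force: 35.0
d mm [ 1.6 -0.1 53.2] az -0.0004 tilt [-0.0013 -0.     -1.    ]
d mm [-63.4  -0.1  53.1] az -0.0004 tilt [-0.0013 -0.     -1.    ]
```

```bash
python3 -m creep '[{"dx":1,"dy":0,"dz":25,"ax":0,"ay":0,"az":0,"hand":0},{"dx":1,"dy":0,"dz":45,"ax":0,"ay":0,"az":0,"hand":0},{"dx":1,"dy":0,"dz":52,"ax":0,"ay":0,"az":0,"hand":0},{"dx":1,"dy":0,"dz":53,"ax":0,"ay":0,"az":0,"hand":0},{"dx":1,"dy":0,"dz":53,"ax":0,"ay":0,"az":0,"hand":0}]'; python3 - <<'E'
from h import *
y=np.radians(94.87);togo([.60515,-.06056,.008],y)
E
```

```text
clock: 21.05
tcp_pos: [0.5428, -0.0658, 0.0093]
ee_rot: [-0.043, 0.999, -0.0, 0.001]
wrist_force: [-0.4, 0.2, -1.1]
width: 0.184
grasp_force: 35.0
d mm [-62.6  -0.1   1.4] az 0.0001 tilt [ 1.5e-03 -1.0e-04 -1.0e+00]
```

```bash
python3 -m creep '[{"dx":-15,"dy":0,"dz":0.5,"ax":0,"ay":0,"az":0,"hand":0},{"dx":-28,"dy":0,"dz":0.5,"ax":0,"ay":0,"az":0,"hand":0},{"dx":-38,"dy":0,"dz":0.5,"ax":0,"ay":0,"az":0,"hand":0},{"dx":-46,"dy":0,"dz":0.5,"ax":0,"ay":0,"az":0,"hand":0},{"dx":-53,"dy":0,"dz":0.5,"ax":0,"ay":0,"az":0,"hand":0},{"dx":-58,"dy":0,"dz":0.5,"ax":0,"ay":0,"az":0,"hand":0},{"dx":-63,"dy":0,"dz":0.5,"ax":0,"ay":0,"az":0,"hand":0},{"dx":-63,"dy":0,"dz":0.5,"ax":0,"ay":0,"az":0,"hand":0},{"dx":-63,"dy":0,"dz":0.5,"ax":0,"ay":0,"az":0,"hand":0}]'; python3 - <<'E'
from h import *
y=np.radians(94.87);togo([.60515,-.06056,.0055],y)
save("wrist","w13")
E
```

```text
clock: 21.95
tcp_pos: [0.6045, -0.0604, 0.0076]
ee_rot: [-0.042, 0.999, -0.0, -0.0]
wrist_force: [0.1, -0.3, -1.1]
width: 0.188
grasp_force: 35.0
d mm [-0.7 -0.2  2.1] az -0.0 tilt [-6.e-04 -0.e+00 -1.e+00]
```

```bash
python3 -m creep '[{"dx":-0.7,"dy":0,"dz":1,"ax":0,"ay":0,"az":0,"hand":0},{"dx":-0.7,"dy":0,"dz":2,"ax":0,"ay":0,"az":0,"hand":0},{"dx":-0.7,"dy":0,"dz":2,"ax":0,"ay":0,"az":0,"hand":0}]';python3 -m creep '[{"dx":0,"dy":0,"dz":0.7,"ax":0,"ay":0,"az":0,"hand":0},{"dx":0,"dy":0,"dz":0.7,"ax":0,"ay":0,"az":0,"hand":0}]'
```

```text
clock: 22.3
tcp_pos: [0.6053, -0.0602, 0.0056]
ee_rot: [-0.043, 0.999, 0.0, -0.0]
wrist_force: [-0.5, -0.1, -0.8]
width: 0.186
grasp_force: 35.0
clock: 22.5
tcp_pos: [0.6055, -0.0603, 0.0054]
ee_rot: [-0.043, 0.999, 0.0, -0.0]
wrist_force: [-2.2, -0.2, 2.0]
width: 0.188
grasp_force: 35.0
```

```bash
python3 -m creep '[{"dx":0,"dy":0,"dz":-0.5,"ax":0,"ay":0,"az":0,"hand":0.5},{"dx":0,"dy":0,"dz":-0.5,"ax":0,"ay":0,"az":0,"hand":0.5},{"dx":0,"dy":0,"dz":-0.5,"ax":0,"ay":0,"az":0,"hand":0.5},{"dx":0,"dy":0,"dz":-0.5,"ax":0,"ay":0,"az":0,"hand":0.5},{"dx":0,"dy":0,"dz":-0.5,"ax":0,"ay":0,"az":0,"hand":0.5},{"dx":0,"dy":0,"dz":-35,"ax":0,"ay":0,"az":0,"hand":0.5},{"dx":0,"dy":0,"dz":-75,"ax":0,"ay":0,"az":0,"hand":0.5},{"dx":0,"dy":0,"dz":-120,"ax":0,"ay":0,"az":0,"hand":0.5},{"dx":0,"dy":0,"dz":-160,"ax":0,"ay":0,"az":0,"hand":0.5},{"dx":0,"dy":0,"dz":-160,"ax":0,"ay":0,"az":0,"hand":0.5},{"dx":0,"dy":0,"dz":-160,"ax":0,"ay":0,"az":0,"hand":0.5}]'; python3 - <<'E'
from h import *
save("wrist","w14");s=arm.observe()
print("yoke3 ring",ring("w14",(650.4,-55.6),.057,6,5))
togo([.4286,.0716,.09],np.radians(111.3))
E
```

```text
clock: 23.6
tcp_pos: [0.6059, -0.0601, 0.1659]
ee_rot: [-0.043, 0.999, 0.0, 0.001]
wrist_force: [0.3, 0.1, -0.6]
width: 0.5
grasp_force: 0.0
yoke3 ring [173.55 650.9  -55.6 ]
d mm [164.4 146.1  74.7] az -0.2865 tilt [-8.e-04  3.e-04 -1.e+00]
```

```bash
python3 -m creep '[{"dx":30,"dy":27,"dz":0,"ax":0,"ay":0,"az":-0.1,"hand":0.5},{"dx":60,"dy":54,"dz":0,"ax":0,"ay":0,"az":-0.2,"hand":0.5},{"dx":92,"dy":82,"dz":0,"ax":0,"ay":0,"az":-0.286,"hand":0.5},{"dx":124,"dy":110,"dz":20,"ax":0,"ay":0,"az":-0.286,"hand":0.5},{"dx":150,"dy":134,"dz":50,"ax":0,"ay":0,"az":-0.286,"hand":0.5},{"dx":164,"dy":146,"dz":75,"ax":0,"ay":0,"az":-0.286,"hand":0.5},{"dx":164,"dy":146,"dz":75,"ax":0,"ay":0,"az":-0.286,"hand":0.5},{"dx":164,"dy":146,"dz":75,"ax":0,"ay":0,"az":-0.286,"hand":0.5}]'; python3 - <<'E'
from h import *
q=proj("w14",[.6509,-.0556,.057]);h=cv2.cvtColor(cv2.imread("pics/w14.png"),cv2.COLOR_BGR2HSV);u,v=q.round().astype(int);print(q);print(h[v-8:v+9:2,u-9:u+10:2,1]);print(h[v-8:v+9:2,u-9:u+10:2,0])
save("wrist","w15");s=arm.observe();p=1000*s["tcp_pos"]
e=ring("w15",(470,89),.01,6.5,6);u=proj("w15",[e[1]/1000,e[2]/1000,.01]).round().astype(int);print(e,u)
b=(u[0]-45,u[1]-85,u[0]+45,u[1]+25);E,y,o,L,n=link("w15",b);c,st,r=red("w15",b);d=e[1:]-r;print("fit",E.round(1),y.round(2),L.round(1),"yaw2",np.degrees(np.arctan2(d[1],d[0])).round(2),st)
yy=np.radians(y);o=e[1:]-45*np.array([np.cos(yy),np.sin(yy)])-1.1*np.array([-np.sin(yy),np.cos(yy)]);print("tcp target",o)
togo([*o/1000,-.0285],yy+np.pi/2)
E
```

```text
clock: 24.45
tcp_pos: [0.4295, 0.0708, 0.0895]
ee_rot: [-0.185, 0.983, -0.0, -0.001]
wrist_force: [-0.1, 0.4, -0.4]
width: 0.498
grasp_force: 0.0
[316.9234186 225.501836 ]
[[ 10  10  10  12   8  10  10  10   8   8]
 [  9   9   9  10  10   9  10   9   9  10]
 [ 10  10  10   9  29  26   9  10   9   9]
 [  8  10   4 123  77  63 125  33   8   8]
 [ 10  12   5 123 131 135 117   6  10   9]
 [  8   9  11   6  62  82   5  13  10  10]
 [ 10  10  10   9  12  11   9   8  10  10]
 [ 10   8   9   8   8   8   9  10   9   9]
 [  9  10  10   9   9  10  10  10  10  10]]
[[ 85  85  95  99  90  95  85  95  90  90]
 [ 90  96  96  95  95  90  85  90  90  95]
 [ 85  90  95  90 103 105  83  95  90  90]
 [ 96  95  60  20  20  21  20  23  90  90]
 [ 90  99  60  20  20  20  20  70  95  90]
 [ 90  90  90  45  20  20  90  86  90  90]
 [ 90  95  90  90  90  96  90  84  85  85]
 [ 85  90  90  96  90  90  90  90  90  90]
 [ 90  95  95  90  90  95 100  95  95  95]]
[238.07 470.    89.  ] [319 235]
fit [471.8  89.4] 20.97 91.1 yaw2 21.65 [313 167  14  39 470]
tcp target [428.37493169  71.86629964]
d mm [  1.8   2.1 118.8] az 0.0043 tilt [ 5.e-04 -5.e-04 -1.e+00]
```

```bash
python3 -m creep '[{"dx":1.8,"dy":2,"dz":35,"ax":0,"ay":0,"az":0.001,"hand":0.5},{"dx":1.8,"dy":2,"dz":75,"ax":0,"ay":0,"az":0.001,"hand":0.5},{"dx":1.8,"dy":2,"dz":100,"ax":0,"ay":0,"az":0.001,"hand":0.5},{"dx":1.8,"dy":2,"dz":110,"ax":0,"ay":0,"az":0.001,"hand":0.5},{"dx":1.8,"dy":2,"dz":115,"ax":0,"ay":0,"az":0.001,"hand":0.5},{"dx":1.8,"dy":2,"dz":117,"ax":0,"ay":0,"az":0.001,"hand":0.5},{"dx":1.8,"dy":2,"dz":118,"ax":0,"ay":0,"az":0.001,"hand":0.5},{"dx":1.8,"dy":2,"dz":118,"ax":0,"ay":0,"az":0.001,"hand":0.5}]';python3 -m creep '[{"dx":0,"dy":0,"dz":0,"ax":0,"ay":0,"az":0,"hand":0},{"dx":0,"dy":0,"dz":0,"ax":0,"ay":0,"az":0,"hand":0},{"dx":0,"dy":0,"dz":0,"ax":0,"ay":0,"az":0,"hand":0},{"dx":0,"dy":0,"dz":0,"ax":0,"ay":0,"az":0,"hand":0},{"dx":0,"dy":0,"dz":0,"ax":0,"ay":0,"az":0,"hand":0},{"dx":0,"dy":0,"dz":0,"ax":0,"ay":0,"az":0,"hand":0},{"dx":0,"dy":0,"dz":0,"ax":0,"ay":0,"az":0,"hand":0}]' 35; python3 - <<'E'
from h import *
M=R.from_quat(arm.observe()["ee_rot"]).as_matrix();p=arm.observe()["tcp_pos"]*1000
print((M.T@(np.array([470,89,0])-[p[0],p[1],0])).round(2))
E
```

```text
clock: 25.3
tcp_pos: [0.4282, 0.0727, -0.027]
ee_rot: [-0.184, 0.983, 0.0, 0.001]
wrist_force: [-0.5, -0.0, 0.2]
width: 0.5
grasp_force: 0.0
clock: 26.0
tcp_pos: [0.4274, 0.0725, -0.0278]
ee_rot: [-0.184, 0.983, 0.0, 0.0]
wrist_force: [-1.1, 0.1, 4.4]
width: 0.185
grasp_force: 35.0
[-4.569e+01 -6.000e-02  1.000e-02]
```

```bash
python3 -m creep '[{"dx":0,"dy":0,"dz":-10,"ax":0,"ay":0,"az":0,"hand":0},{"dx":0,"dy":0,"dz":-45,"ax":0,"ay":0,"az":0,"hand":0},{"dx":0,"dy":0,"dz":-85,"ax":0,"ay":0,"az":0,"hand":0},{"dx":0,"dy":0,"dz":-120,"ax":0,"ay":0,"az":0,"hand":0},{"dx":0,"dy":0,"dz":-120,"ax":0,"ay":0,"az":0,"hand":0},{"dx":0,"dy":0,"dz":-120,"ax":0,"ay":0,"az":0,"hand":0}]'; python3 - <<'E'
from h import *
togo([.5259,.1038,.06],np.radians(94.87))
E
```

```text
clock: 26.6
tcp_pos: [0.4274, 0.0727, 0.0927]
ee_rot: [-0.184, 0.983, 0.0, 0.001]
wrist_force: [-0.3, 0.2, -0.8]
width: 0.183
grasp_force: 35.0
d mm [-103.    -6.7   32.9] az 0.2854 tilt [ 1.5e-03  8.0e-04 -1.0e+00]
```

```bash
python3 -m creep '[{"dx":-30,"dy":-2,"dz":0,"ax":0,"ay":0,"az":0.1,"hand":0},{"dx":-60,"dy":-4,"dz":0,"ax":0,"ay":0,"az":0.2,"hand":0},{"dx":-88,"dy":-6,"dz":5,"ax":0,"ay":0,"az":0.285,"hand":0},{"dx":-103,"dy":-7,"dz":20,"ax":0,"ay":0,"az":0.285,"hand":0},{"dx":-103,"dy":-7,"dz":32,"ax":0,"ay":0,"az":0.285,"hand":0},{"dx":-103,"dy":-7,"dz":32,"ax":0,"ay":0,"az":0.285,"hand":0},{"dx":-103,"dy":-7,"dz":32,"ax":0,"ay":0,"az":0.285,"hand":0}]'; python3 - <<'E'
from h import *
togo([.5259,.1038,.0087],np.radians(94.87))
E
```

```text
clock: 27.3
tcp_pos: [0.5239, 0.1024, 0.059]
ee_rot: [-0.042, 0.999, -0.0, -0.002]
wrist_force: [-0.3, 0.5, -1.9]
width: 0.185
grasp_force: 35.0
d mm [-2.3  1.2 50.3] az -0.0003 tilt [-0.0032 -0.001  -1.    ]
```

```bash
python3 -m creep '[{"dx":-1,"dy":1,"dz":25,"ax":0,"ay":0,"az":0,"hand":0},{"dx":-1,"dy":1,"dz":42,"ax":0,"ay":0,"az":0,"hand":0},{"dx":-1,"dy":1,"dz":50,"ax":0,"ay":0,"az":0,"hand":0},{"dx":-1,"dy":1,"dz":50,"ax":0,"ay":0,"az":0,"hand":0},{"dx":-1,"dy":1,"dz":50,"ax":0,"ay":0,"az":0,"hand":0}]'; python3 - <<'E'
from h import *
togo([.59066,.10932,.0087],np.radians(94.87))
E
```

```text
clock: 27.8
tcp_pos: [0.5271, 0.1042, 0.0109]
ee_rot: [-0.042, 0.999, 0.0, 0.0]
wrist_force: [-0.0, 0.4, -1.2]
width: 0.186
grasp_force: 35.0
d mm [-63.8  -0.3   2.2] az -0.0002 tilt [ 9.e-04  3.e-04 -1.e+00]
```

```bash
python3 -m creep '[{"dx":-12,"dy":0,"dz":2,"ax":0,"ay":0,"az":0,"hand":0},{"dx":-28,"dy":0,"dz":2,"ax":0,"ay":0,"az":0,"hand":0},{"dx":-38,"dy":0,"dz":2,"ax":0,"ay":0,"az":0,"hand":0},{"dx":-46,"dy":0,"dz":2,"ax":0,"ay":0,"az":0,"hand":0},{"dx":-53,"dy":0,"dz":2,"ax":0,"ay":0,"az":0,"hand":0},{"dx":-59,"dy":0,"dz":2,"ax":0,"ay":0,"az":0,"hand":0},{"dx":-64,"dy":0,"dz":2,"ax":0,"ay":0,"az":0,"hand":0},{"dx":-64,"dy":0,"dz":2,"ax":0,"ay":0,"az":0,"hand":0},{"dx":-64,"dy":0,"dz":2,"ax":0,"ay":0,"az":0,"hand":0}]'; python3 - <<'E'
from h import *
togo([.59066,.10932,.0062],np.radians(94.87))
E
```

```text
clock: 28.7
tcp_pos: [0.5902, 0.1097, 0.0079]
ee_rot: [-0.043, 0.999, -0.0, -0.0]
wrist_force: [0.1, 0.1, -0.9]
width: 0.188
grasp_force: 35.0
d mm [-0.5 -0.4  1.7] az 0.0001 tilt [-6.e-04 -1.e-04 -1.e+00]
```

```bash
python3 -m creep '[{"dx":-0.5,"dy":-0.4,"dz":1,"ax":0,"ay":0,"az":0,"hand":0},{"dx":-0.5,"dy":-0.4,"dz":1.7,"ax":0,"ay":0,"az":0,"hand":0},{"dx":-0.5,"dy":-0.4,"dz":1.7,"ax":0,"ay":0,"az":0,"hand":0}]';python3 -m creep '[{"dx":0,"dy":0,"dz":0.7,"ax":0,"ay":0,"az":0,"hand":0},{"dx":0,"dy":0,"dz":0.7,"ax":0,"ay":0,"az":0,"hand":0}]'
```

```text
clock: 29.0
tcp_pos: [0.5909, 0.1093, 0.0064]
ee_rot: [-0.043, 0.999, 0.0, -0.0]
wrist_force: [-0.4, 0.2, -0.6]
width: 0.185
grasp_force: 35.0
clock: 29.2
tcp_pos: [0.5909, 0.1094, 0.0063]
ee_rot: [-0.043, 0.999, 0.0, -0.0]
wrist_force: [-2.6, -0.2, 3.9]
width: 0.183
grasp_force: 35.0
```

```bash
python3 -m creep '[{"dx":0,"dy":0,"dz":-0.5,"ax":0,"ay":0,"az":0,"hand":0.5},{"dx":0,"dy":0,"dz":-0.5,"ax":0,"ay":0,"az":0,"hand":0.5},{"dx":0,"dy":0,"dz":-0.5,"ax":0,"ay":0,"az":0,"hand":0.5},{"dx":0,"dy":0,"dz":-0.5,"ax":0,"ay":0,"az":0,"hand":0.5},{"dx":0,"dy":0,"dz":-0.5,"ax":0,"ay":0,"az":0,"hand":0.5},{"dx":0,"dy":0,"dz":-35,"ax":0,"ay":0,"az":0,"hand":0.5},{"dx":0,"dy":0,"dz":-75,"ax":0,"ay":0,"az":0,"hand":0.5},{"dx":0,"dy":0,"dz":-120,"ax":0,"ay":0,"az":0,"hand":0.5},{"dx":0,"dy":0,"dz":-160,"ax":0,"ay":0,"az":0,"hand":0.5},{"dx":0,"dy":0,"dz":-160,"ax":0,"ay":0,"az":0,"hand":0.5},{"dx":0,"dy":0,"dz":-160,"ax":0,"ay":0,"az":0,"hand":0.5}]'; python3 - <<'E'
from h import *
save("wrist","w16")
print("yoke1 ring",ring("w16",(636.2,114.3),.057,6,5))
togo([.508,.290,.18],np.radians(78))
E
```

```text
clock: 30.3
tcp_pos: [0.5914, 0.1096, 0.1665]
ee_rot: [-0.043, 0.999, 0.0, 0.001]
wrist_force: [-0.8, 0.7, 0.0]
width: 0.498
grasp_force: 0.0
yoke1 ring [227.69 636.7  113.8 ]
d mm [ 66.7 186.9 -14.9] az 0.2948 tilt [-9.e-04 -0.e+00 -1.e+00]
```

```bash
python3 -m creep '[{"dx":12,"dy":35,"dz":-5,"ax":0,"ay":0,"az":0.1,"hand":0.5},{"dx":25,"dy":70,"dz":-10,"ax":0,"ay":0,"az":0.2,"hand":0.5},{"dx":40,"dy":110,"dz":-15,"ax":0,"ay":0,"az":0.295,"hand":0.5},{"dx":55,"dy":150,"dz":-15,"ax":0,"ay":0,"az":0.295,"hand":0.5},{"dx":67,"dy":187,"dz":-15,"ax":0,"ay":0,"az":0.295,"hand":0.35},{"dx":67,"dy":187,"dz":-15,"ax":0,"ay":0,"az":0.295,"hand":0.35},{"dx":67,"dy":187,"dz":-15,"ax":0,"ay":0,"az":0.295,"hand":0.35},{"dx":67,"dy":187,"dz":-15,"ax":0,"ay":0,"az":0.295,"hand":0.35}]'; python3 - <<'E'
from h import *
im=save("wrist","w17");h=cv2.cvtColor(im,cv2.COLOR_BGR2HSV)
m=cv2.inRange(h,np.array((6,90,80)),np.array((18,255,255)));n,l,st,c=cv2.connectedComponentsWithStats(m)
print([(st[i].tolist(),c[i].round(1).tolist()) for i in range(1,n) if st[i,4]>25])
a=np.radians(-12.1);C=np.array([508,303])
for s in((22,26),(22,-26),(-22,26),(-22,-26)):
    q=C+[s[0]*np.cos(a)-s[1]*np.sin(a),s[0]*np.sin(a)+s[1]*np.cos(a)]
    print(s,q.round(1),proj("w17",[*q/1000,.076]).round(1),"top",ring("w17",q,.076,6,6),"collar",ring("w17",q,.054,9,6))
print(outline("w17",(100,100,60),(125,255,255),(150,30,500,300),.055)[0])
E
```

```text
clock: 31.15
tcp_pos: [0.5085, 0.2882, 0.1795]
ee_rot: [0.106, 0.994, -0.001, -0.001]
wrist_force: [0.2, -1.1, 0.6]
width: 0.349
grasp_force: 0.0
[([303, 162, 9, 12, 31], [307.9, 166.7]), ([347, 162, 11, 12, 44], [351.4, 166.9]), ([303, 198, 9, 13, 48], [307.7, 202.5]), ([346, 198, 10, 10, 43], [349.3, 201.1]), ([203, 259, 11, 19, 42], [208.4, 268.7]), ([86, 280, 21, 26, 74], [95.1, 293.3])]
(22, 26) [535.  323.8] [351.1 206.2] top [234.84 535.21 324.56] collar [202.32 539.46 324.56]
(22, -26) [524.1 273. ] [306.3 206.2] top [234.29 524.06 273.72] collar [199.13 524.06 273.72]
(-22, 26) [491.9 333. ] [352.4 168.6] top [224.61 492.19 334.03] collar [219.02 492.69 334.28]
(-22, -26) [481.  282.2] [305.9 168.5] top [212.22 481.29 282.69] collar [235.16 481.54 282.94]
((506.745361328125, 303.97271728515625), (131.66806030273438, 109.79685974121094), 77.93502044677734)
```

```bash
python3 - <<'E'
from h import *
togo([.5238,.2726,.027],np.radians(78))
E
```

```text
d mm [-18.  -11.7 152.8] az -0.003 tilt [-9.0e-04 -1.6e-03 -1.0e+00]
```

```bash
python3 -m creep '[{"dx":-10,"dy":-7,"dz":25,"ax":0,"ay":0,"az":-0.003,"hand":0.35},{"dx":-18,"dy":-12,"dz":50,"ax":0,"ay":0,"az":-0.003,"hand":0.35},{"dx":-18,"dy":-12,"dz":75,"ax":0,"ay":0,"az":-0.003,"hand":0.35},{"dx":-18,"dy":-12,"dz":85,"ax":0,"ay":0,"az":-0.003,"hand":0.35},{"dx":-18,"dy":-12,"dz":85,"ax":0,"ay":0,"az":-0.003,"hand":0.35},{"dx":-18,"dy":-12,"dz":85,"ax":0,"ay":0,"az":-0.003,"hand":0.35}]'; python3 - <<'E'
from h import *
save("wrist","w18");print("top",ring("w18",(524,273.7),.076,6,5),"collar",ring("w18",(524,273.7),.054,9,5))
togo([.5238,.2726,.027],np.radians(78))
E
```

```text
clock: 31.8
tcp_pos: [0.5242, 0.2743, 0.0964]
ee_rot: [0.104, 0.995, 0.0, 0.0]
wrist_force: [0.3, -0.5, -0.4]
width: 0.348
grasp_force: 0.0
top [238.93 524.   273.7 ] collar [191.19 524.25 273.45]
d mm [ 0.2 -2.3 69.9] az 0.0022 tilt [ 0.0016  0.001  -1.    ]
```

```bash
python3 -m creep '[{"dx":0,"dy":-2,"dz":30,"ax":0,"ay":0,"az":0.002,"hand":0.35},{"dx":0,"dy":-2,"dz":55,"ax":0,"ay":0,"az":0.002,"hand":0.35},{"dx":0,"dy":-2,"dz":65,"ax":0,"ay":0,"az":0.002,"hand":0.35},{"dx":0,"dy":-2,"dz":69,"ax":0,"ay":0,"az":0.002,"hand":0.35},{"dx":0,"dy":-2,"dz":69,"ax":0,"ay":0,"az":0.002,"hand":0.35},{"dx":0,"dy":-2,"dz":69,"ax":0,"ay":0,"az":0.002,"hand":0},{"dx":0,"dy":-2,"dz":69,"ax":0,"ay":0,"az":0.002,"hand":0},{"dx":0,"dy":-2,"dz":69,"ax":0,"ay":0,"az":0.002,"hand":0},{"dx":0,"dy":-2,"dz":69,"ax":0,"ay":0,"az":0.002,"hand":0},{"dx":0,"dy":-2,"dz":69,"ax":0,"ay":0,"az":0.002,"hand":0},{"dx":0,"dy":-2,"dz":69,"ax":0,"ay":0,"az":0.002,"hand":0}]' 30
```

```text
clock: 32.95
tcp_pos: [0.5237, 0.2728, 0.0274]
ee_rot: [0.104, 0.995, 0.0, 0.0]
wrist_force: [-0.3, -0.1, 5.3]
width: 0.115
grasp_force: 30.0
```

```bash
python3 -m creep '[{"dx":0,"dy":0,"dz":-8,"ax":0,"ay":0,"az":0,"hand":0},{"dx":0,"dy":0,"dz":-30,"ax":0,"ay":0,"az":0,"hand":0},{"dx":0,"dy":0,"dz":-65,"ax":0,"ay":0,"az":0,"hand":0},{"dx":0,"dy":0,"dz":-100,"ax":0,"ay":0,"az":0,"hand":0},{"dx":0,"dy":0,"dz":-120,"ax":0,"ay":0,"az":0,"hand":0},{"dx":0,"dy":0,"dz":-120,"ax":0,"ay":0,"az":0,"hand":0},{"dx":0,"dy":0,"dz":-120,"ax":0,"ay":0,"az":0,"hand":0}]'; python3 - <<'E'
from h import *
togo([.6364,.1129,.10],np.radians(94.87))
save("wrist","w19")
E
```

```text
clock: 33.65
tcp_pos: [0.5226, 0.2725, 0.1464]
ee_rot: [0.104, 0.995, -0.0, -0.0]
wrist_force: [-0.3, 0.7, -0.7]
width: 0.118
grasp_force: 30.0
d mm [-144.4 -132.5   46.3] az -0.2938 tilt [-4.e-04 -0.e+00 -1.e+00]
```

```bash
python3 -m creep '[{"dx":-24,"dy":-22,"dz":0,"ax":0,"ay":0,"az":-0.1,"hand":0},{"dx":-52,"dy":-48,"dz":0,"ax":0,"ay":0,"az":-0.2,"hand":0},{"dx":-80,"dy":-73,"dz":0,"ax":0,"ay":0,"az":-0.294,"hand":0},{"dx":-108,"dy":-99,"dz":0,"ax":0,"ay":0,"az":-0.294,"hand":0},{"dx":-132,"dy":-121,"dz":15,"ax":0,"ay":0,"az":-0.294,"hand":0},{"dx":-144,"dy":-132,"dz":40,"ax":0,"ay":0,"az":-0.294,"hand":0},{"dx":-144,"dy":-132,"dz":46,"ax":0,"ay":0,"az":-0.294,"hand":0},{"dx":-144,"dy":-132,"dz":46,"ax":0,"ay":0,"az":-0.294,"hand":0}]'; python3 - <<'E'
from h import *
togo([.6364,.1129,.086],np.radians(94.87))
E
```

```text
clock: 34.5
tcp_pos: [0.6344, 0.1137, 0.098]
ee_rot: [-0.042, 0.999, -0.0, -0.003]
wrist_force: [-0.4, 0.9, -0.0]
width: 0.115
grasp_force: 30.0
d mm [-2.  -1.  11.9] az -0.0001 tilt [-5.4e-03 -8.0e-04 -1.0e+00]
```

```bash
python3 -m creep '[{"dx":0,"dy":0,"dz":6,"ax":0,"ay":0,"az":0,"hand":0},{"dx":0,"dy":0,"dz":8,"ax":0,"ay":0,"az":0,"hand":0},{"dx":0,"dy":0,"dz":8,"ax":0,"ay":0,"az":0,"hand":0},{"dx":0,"dy":0,"dz":8,"ax":0,"ay":0,"az":0,"hand":0}]'; python3 - <<'E'
from h import *
togo([.6364,.1129,.086],np.radians(94.87))
E
```

```text
clock: 34.9
tcp_pos: [0.6367, 0.1144, 0.0933]
ee_rot: [-0.043, 0.999, 0.0, 0.0]
wrist_force: [0.0, 0.0, -0.1]
width: 0.118
grasp_force: 30.0
d mm [ 0.4 -1.4  7.3] az 0.0012 tilt [ 8.e-04  5.e-04 -1.e+00]
```

```bash
python3 -m creep '[{"dx":0.3,"dy":-1.4,"dz":0,"ax":0,"ay":0,"az":0.001,"hand":0},{"dx":0.3,"dy":-1.4,"dz":6,"ax":0,"ay":0,"az":0.001,"hand":0},{"dx":0.3,"dy":-1.4,"dz":11,"ax":0,"ay":0,"az":0.001,"hand":0},{"dx":0.3,"dy":-1.4,"dz":11,"ax":0,"ay":0,"az":0.001,"hand":0},{"dx":0.3,"dy":-1.4,"dz":11,"ax":0,"ay":0,"az":0.001,"hand":0}]'; python3 -m creep '[{"dx":0,"dy":0,"dz":2,"ax":0,"ay":0,"az":0,"hand":0},{"dx":0,"dy":0,"dz":4,"ax":0,"ay":0,"az":0,"hand":0},{"dx":0,"dy":0,"dz":4,"ax":0,"ay":0,"az":0,"hand":0}]'; python3 -m creep '[{"dx":0,"dy":0,"dz":2,"ax":0,"ay":0,"az":0,"hand":0},{"dx":0,"dy":0,"dz":3,"ax":0,"ay":0,"az":0,"hand":0},{"dx":0,"dy":0,"dz":3,"ax":0,"ay":0,"az":0,"hand":0}]'
```

```text
clock: 35.4
tcp_pos: [0.6362, 0.112, 0.0813]
ee_rot: [-0.042, 0.999, -0.0, -0.0]
wrist_force: [0.1, 0.2, 0.3]
width: 0.123
grasp_force: 30.0
clock: 35.7
tcp_pos: [0.6362, 0.1121, 0.0774]
ee_rot: [-0.042, 0.999, -0.0, -0.0]
wrist_force: [-0.7, -0.1, -1.4]
width: 0.113
grasp_force: 30.0
clock: 36.0
tcp_pos: [0.6362, 0.1122, 0.0745]
ee_rot: [-0.042, 0.999, -0.0, -0.0]
wrist_force: [-0.7, 0.9, -0.4]
width: 0.117
grasp_force: 30.0
```

```bash
python3 -m creep '[{"dx":0,"dy":0.5,"dz":2,"ax":0,"ay":0,"az":0,"hand":0},{"dx":0,"dy":0.5,"dz":5,"ax":0,"ay":0,"az":0,"hand":0},{"dx":0,"dy":0.5,"dz":5,"ax":0,"ay":0,"az":0,"hand":0}]'; python3 -m creep '[{"dx":0,"dy":0,"dz":2,"ax":0,"ay":0,"az":0,"hand":0},{"dx":0,"dy":0,"dz":4,"ax":0,"ay":0,"az":0,"hand":0},{"dx":0,"dy":0,"dz":4,"ax":0,"ay":0,"az":0,"hand":0}]'; python3 -m creep '[{"dx":0,"dy":0,"dz":2,"ax":0,"ay":0,"az":0,"hand":0},{"dx":0,"dy":0,"dz":3,"ax":0,"ay":0,"az":0,"hand":0},{"dx":0,"dy":0,"dz":3,"ax":0,"ay":0,"az":0,"hand":0}]'
```

```text
clock: 36.3
tcp_pos: [0.636, 0.1126, 0.0692]
ee_rot: [-0.042, 0.999, -0.0, -0.0]
wrist_force: [0.2, 0.7, -0.7]
width: 0.119
grasp_force: 30.0
clock: 36.6
tcp_pos: [0.6361, 0.1126, 0.0653]
ee_rot: [-0.042, 0.999, -0.0, -0.0]
wrist_force: [0.3, 0.5, -0.8]
width: 0.117
grasp_force: 30.0
clock: 36.9
tcp_pos: [0.6362, 0.1126, 0.0625]
ee_rot: [-0.042, 0.999, -0.0, -0.0]
wrist_force: [-0.0, -0.7, -1.0]
width: 0.119
grasp_force: 30.0
```

```bash
python3 -m creep '[{"dx":0,"dy":0,"dz":3,"ax":0,"ay":0,"az":0,"hand":0},{"dx":0,"dy":0,"dz":6,"ax":0,"ay":0,"az":0,"hand":0},{"dx":0,"dy":0,"dz":6,"ax":0,"ay":0,"az":0,"hand":0}]'; python3 -m creep '[{"dx":0,"dy":0,"dz":2,"ax":0,"ay":0,"az":0,"hand":0},{"dx":0,"dy":0,"dz":4,"ax":0,"ay":0,"az":0,"hand":0},{"dx":0,"dy":0,"dz":4,"ax":0,"ay":0,"az":0,"hand":0}]'; python3 -m creep '[{"dx":0,"dy":0,"dz":4,"ax":0,"ay":0,"az":0,"hand":0},{"dx":0,"dy":0,"dz":8,"ax":0,"ay":0,"az":0,"hand":0},{"dx":0,"dy":0,"dz":12,"ax":0,"ay":0,"az":0,"hand":0},{"dx":0,"dy":0,"dz":14,"ax":0,"ay":0,"az":0,"hand":0},{"dx":0,"dy":0,"dz":14,"ax":0,"ay":0,"az":0,"hand":0}]'
```

```text
clock: 37.2
tcp_pos: [0.6359, 0.1126, 0.0561]
ee_rot: [-0.042, 0.999, -0.0, -0.0]
wrist_force: [0.4, -0.2, -0.8]
width: 0.119
grasp_force: 30.0
clock: 37.5
tcp_pos: [0.6361, 0.1126, 0.0523]
ee_rot: [-0.042, 0.999, -0.0, -0.0]
wrist_force: [-0.5, -0.1, -0.8]
width: 0.118
grasp_force: 30.0
clock: 38.0
tcp_pos: [0.636, 0.1126, 0.0381]
ee_rot: [-0.042, 0.999, -0.0, -0.0]
wrist_force: [-0.2, 0.0, -0.5]
width: 0.115
grasp_force: 30.0
```

Sliding in freely. I'm lowering the last few millimetres until the collar touches.

```bash
python3 -m creep '[{"dx":0,"dy":0,"dz":2,"ax":0,"ay":0,"az":0,"hand":0},{"dx":0,"dy":0,"dz":3.5,"ax":0,"ay":0,"az":0,"hand":0},{"dx":0,"dy":0,"dz":3.5,"ax":0,"ay":0,"az":0,"hand":0}]'; python3 -m creep '[{"dx":0,"dy":0,"dz":0.7,"ax":0,"ay":0,"az":0,"hand":0},{"dx":0,"dy":0,"dz":0.7,"ax":0,"ay":0,"az":0,"hand":0}]'
```

```text
clock: 38.3
tcp_pos: [0.6362, 0.1126, 0.035]
ee_rot: [-0.042, 0.999, -0.0, -0.0]
wrist_force: [0.1, -0.5, 0.2]
width: 0.116
grasp_force: 30.0
clock: 38.5
tcp_pos: [0.6365, 0.1127, 0.0346]
ee_rot: [-0.042, 0.999, 0.0, 0.0]
wrist_force: [0.9, 0.2, 0.2]
width: 0.12
grasp_force: 30.0
```

```bash
python3 -m creep '[{"dx":0,"dy":0,"dz":0.8,"ax":0,"ay":0,"az":0,"hand":0},{"dx":0,"dy":0,"dz":0.8,"ax":0,"ay":0,"az":0,"hand":0}]' | grep -e tcp -e wrist; python3 -m creep '[{"dx":0,"dy":0,"dz":0,"ax":0,"ay":0,"az":0,"hand":0.35},{"dx":0,"dy":0,"dz":0,"ax":0,"ay":0,"az":0,"hand":0.35},{"dx":0,"dy":0,"dz":0,"ax":0,"ay":0,"az":0,"hand":0.35},{"dx":0,"dy":0,"dz":0,"ax":0,"ay":0,"az":0,"hand":0.35},{"dx":0,"dy":0,"dz":-30,"ax":0,"ay":0,"az":0,"hand":0.35},{"dx":0,"dy":0,"dz":-70,"ax":0,"ay":0,"az":0,"hand":0.35},{"dx":0,"dy":0,"dz":-105,"ax":0,"ay":0,"az":0,"hand":0.35},{"dx":0,"dy":0,"dz":-130,"ax":0,"ay":0,"az":0,"hand":0.35},{"dx":0,"dy":0,"dz":-130,"ax":0,"ay":0,"az":0,"hand":0.35},{"dx":0,"dy":0,"dz":-130,"ax":0,"ay":0,"az":0,"hand":0.35}]'; python3 - <<'E'
from h import *
save("wrist","w20");print("pin1 collar top",ring("w20",(636.4,114),.061,9,5),"grip top",ring("w20",(636.4,114),.083,6,5),"if high",ring("w20",(636.4,114),.09,6,5))
togo([.4811,.2816,.096],np.radians(78))
E
```

```text
tcp_pos: [0.6366, 0.1127, 0.0345]
wrist_force: [-1.5, -0.9, 5.4]
clock: 39.7
tcp_pos: [0.6363, 0.1127, 0.1637]
ee_rot: [-0.042, 0.999, 0.0, 0.0]
wrist_force: [-0.4, 0.4, -1.0]
width: 0.347
grasp_force: 0.0
pin1 collar top [134.53 641.4  113.25] grip top [163.79 636.9  114.25] if high [165.08 635.15 114.25]
d mm [139.6 181.4  66.8] az 0.2937 tilt [-1.6e-03 -3.0e-04 -1.0e+00]
```

```bash
python3 -m creep '[{"dx":22,"dy":30,"dz":0,"ax":0,"ay":0,"az":0.1,"hand":0.35},{"dx":48,"dy":63,"dz":0,"ax":0,"ay":0,"az":0.2,"hand":0.35},{"dx":75,"dy":97,"dz":0,"ax":0,"ay":0,"az":0.294,"hand":0.35},{"dx":100,"dy":131,"dz":0,"ax":0,"ay":0,"az":0.294,"hand":0.35},{"dx":125,"dy":163,"dz":20,"ax":0,"ay":0,"az":0.294,"hand":0.35},{"dx":140,"dy":181,"dz":50,"ax":0,"ay":0,"az":0.294,"hand":0.35},{"dx":140,"dy":181,"dz":67,"ax":0,"ay":0,"az":0.294,"hand":0.35},{"dx":140,"dy":181,"dz":67,"ax":0,"ay":0,"az":0.294,"hand":0.35},{"dx":140,"dy":181,"dz":67,"ax":0,"ay":0,"az":0.294,"hand":0.35}]'; python3 - <<'E'
from h import *
save("wrist","w21");r=ring("w21",(481.4,282.8),.076,6,5);print("top",r)
y=np.radians(78);togo([r[1]/1000-.0011*.208,r[2]/1000-.0011*.978,.0274],y)
E
```

```text
clock: 40.65
tcp_pos: [0.4816, 0.2803, 0.0959]
ee_rot: [0.105, 0.994, -0.001, -0.001]
wrist_force: [0.1, 0.4, -0.1]
width: 0.35
grasp_force: 0.0
top [228.42 480.9  283.05]
d mm [ 2.   1.1 69.3] az -0.0018 tilt [ 2.e-04 -6.e-04 -1.e+00]
```

```bash
python3 -m creep '[{"dx":1,"dy":1,"dz":30,"ax":0,"ay":0,"az":-0.001,"hand":0.35},{"dx":1,"dy":1,"dz":55,"ax":0,"ay":0,"az":-0.001,"hand":0.35},{"dx":1,"dy":1,"dz":65,"ax":0,"ay":0,"az":-0.001,"hand":0.35},{"dx":1,"dy":1,"dz":68.5,"ax":0,"ay":0,"az":-0.001,"hand":0.35},{"dx":1,"dy":1,"dz":68.5,"ax":0,"ay":0,"az":-0.001,"hand":0.35},{"dx":1,"dy":1,"dz":68.5,"ax":0,"ay":0,"az":-0.001,"hand":0},{"dx":1,"dy":1,"dz":68.5,"ax":0,"ay":0,"az":-0.001,"hand":0},{"dx":1,"dy":1,"dz":68.5,"ax":0,"ay":0,"az":-0.001,"hand":0},{"dx":1,"dy":1,"dz":68.5,"ax":0,"ay":0,"az":-0.001,"hand":0},{"dx":1,"dy":1,"dz":68.5,"ax":0,"ay":0,"az":-0.001,"hand":0},{"dx":1,"dy":1,"dz":68.5,"ax":0,"ay":0,"az":-0.001,"hand":0}]' 30
```

```text
clock: 41.8
tcp_pos: [0.4814, 0.2827, 0.0289]
ee_rot: [0.104, 0.995, 0.0, 0.0]
wrist_force: [-1.0, -1.5, 5.6]
width: 0.113
grasp_force: 30.0
```

```bash
python3 -m creep '[{"dx":0,"dy":0,"dz":-8,"ax":0,"ay":0,"az":0,"hand":0},{"dx":0,"dy":0,"dz":-30,"ax":0,"ay":0,"az":0,"hand":0},{"dx":0,"dy":0,"dz":-65,"ax":0,"ay":0,"az":0,"hand":0},{"dx":0,"dy":0,"dz":-100,"ax":0,"ay":0,"az":0,"hand":0},{"dx":0,"dy":0,"dz":-135,"ax":0,"ay":0,"az":0,"hand":0},{"dx":0,"dy":0,"dz":-135,"ax":0,"ay":0,"az":0,"hand":0},{"dx":0,"dy":0,"dz":-135,"ax":0,"ay":0,"az":0,"hand":0}]'; python3 - <<'E'
from h import *
togo([.6509,-.0569,.10],np.radians(94.87))
E
```

```text
clock: 42.5
tcp_pos: [0.4808, 0.2826, 0.1638]
ee_rot: [0.104, 0.995, 0.001, 0.0]
wrist_force: [-0.1, 0.3, -1.7]
width: 0.118
grasp_force: 30.0
d mm [-236.7 -297.    63.6] az -0.2937 tilt [ 8.e-04  1.e-03 -1.e+00]
```

```bash
python3 -m creep '[{"dx":-22,"dy":-27,"dz":0,"ax":0,"ay":0,"az":-0.1,"hand":0},{"dx":-48,"dy":-60,"dz":0,"ax":0,"ay":0,"az":-0.2,"hand":0},{"dx":-74,"dy":-93,"dz":0,"ax":0,"ay":0,"az":-0.294,"hand":0},{"dx":-100,"dy":-126,"dz":0,"ax":0,"ay":0,"az":-0.294,"hand":0},{"dx":-127,"dy":-160,"dz":0,"ax":0,"ay":0,"az":-0.294,"hand":0},{"dx":-154,"dy":-194,"dz":0,"ax":0,"ay":0,"az":-0.294,"hand":0},{"dx":-181,"dy":-228,"dz":0,"ax":0,"ay":0,"az":-0.294,"hand":0},{"dx":-208,"dy":-261,"dz":15,"ax":0,"ay":0,"az":-0.294,"hand":0},{"dx":-228,"dy":-286,"dz":40,"ax":0,"ay":0,"az":-0.294,"hand":0},{"dx":-237,"dy":-297,"dz":64,"ax":0,"ay":0,"az":-0.294,"hand":0},{"dx":-237,"dy":-297,"dz":64,"ax":0,"ay":0,"az":-0.294,"hand":0},{"dx":-237,"dy":-297,"dz":64,"ax":0,"ay":0,"az":-0.294,"hand":0}]'; python3 -m creep '[{"dx":0,"dy":0,"dz":0,"ax":0,"ay":0,"az":0,"hand":0},{"dx":0,"dy":0,"dz":0,"ax":0,"ay":0,"az":0,"hand":0}]'; python3 - <<'E'
from h import *
togo([.6509,-.0569,.083],np.radians(94.87))
E
```

```text
clock: 43.7
tcp_pos: [0.6497, -0.0567, 0.0975]
ee_rot: [-0.042, 0.999, 0.0, -0.002]
wrist_force: [0.7, 0.6, -0.3]
width: 0.12
grasp_force: 30.0
clock: 43.9
tcp_pos: [0.6517, -0.0556, 0.1004]
ee_rot: [-0.044, 0.999, 0.0, 0.001]
wrist_force: [1.0, -0.6, -0.2]
width: 0.115
grasp_force: 30.0
d mm [ 0.9 -1.2 17.4] az 0.0022 tilt [ 1.7e-03  7.0e-04 -1.0e+00]
```

```bash
python3 -m creep '[{"dx":0.7,"dy":-1,"dz":6,"ax":0,"ay":0,"az":0.002,"hand":0},{"dx":0.7,"dy":-1,"dz":12,"ax":0,"ay":0,"az":0.002,"hand":0},{"dx":0.7,"dy":-1,"dz":16,"ax":0,"ay":0,"az":0.002,"hand":0},{"dx":0.7,"dy":-1,"dz":16,"ax":0,"ay":0,"az":0.002,"hand":0},{"dx":0.7,"dy":-1,"dz":16,"ax":0,"ay":0,"az":0.002,"hand":0}]'; python3 - <<'E'
from h import *
togo([.6509,-.0569,.083],np.radians(94.87))
E
```

```text
clock: 44.4
tcp_pos: [0.6505, -0.0583, 0.083]
ee_rot: [-0.042, 0.999, 0.0, -0.0]
wrist_force: [-0.0, 0.3, 0.0]
width: 0.114
grasp_force: 30.0
d mm [-0.6  1.3  0. ] az -0.0019 tilt [-3.e-04 -0.e+00 -1.e+00]
```

```bash
python3 -m creep '[{"dx":-0.4,"dy":1.2,"dz":0,"ax":0,"ay":0,"az":0,"hand":0},{"dx":-0.4,"dy":1.2,"dz":0,"ax":0,"ay":0,"az":0,"hand":0},{"dx":-0.4,"dy":1.2,"dz":3,"ax":0,"ay":0,"az":0,"hand":0},{"dx":-0.4,"dy":1.2,"dz":5,"ax":0,"ay":0,"az":0,"hand":0},{"dx":-0.4,"dy":1.2,"dz":5,"ax":0,"ay":0,"az":0,"hand":0}]'; python3 -m creep '[{"dx":0,"dy":0,"dz":2,"ax":0,"ay":0,"az":0,"hand":0},{"dx":0,"dy":0,"dz":4,"ax":0,"ay":0,"az":0,"hand":0},{"dx":0,"dy":0,"dz":4,"ax":0,"ay":0,"az":0,"hand":0}]'
```

```text
clock: 44.9
tcp_pos: [0.6505, -0.0571, 0.0777]
ee_rot: [-0.042, 0.999, 0.0, -0.0]
wrist_force: [0.1, -0.1, -0.6]
width: 0.113
grasp_force: 30.0
clock: 45.2
tcp_pos: [0.6506, -0.057, 0.0738]
ee_rot: [-0.042, 0.999, 0.0, -0.0]
wrist_force: [-0.3, 0.4, -0.3]
width: 0.115
grasp_force: 30.0
```

Nose in the ear, no force. Continuing in checked steps.

```bash
python3 -m creep '[{"dx":0,"dy":0,"dz":3,"ax":0,"ay":0,"az":0,"hand":0},{"dx":0,"dy":0,"dz":5,"ax":0,"ay":0,"az":0,"hand":0},{"dx":0,"dy":0,"dz":5,"ax":0,"ay":0,"az":0,"hand":0}]'; python3 -m creep '[{"dx":0,"dy":0,"dz":2,"ax":0,"ay":0,"az":0,"hand":0},{"dx":0,"dy":0,"dz":4,"ax":0,"ay":0,"az":0,"hand":0},{"dx":0,"dy":0,"dz":4,"ax":0,"ay":0,"az":0,"hand":0}]'; python3 -m creep '[{"dx":0,"dy":0,"dz":2,"ax":0,"ay":0,"az":0,"hand":0},{"dx":0,"dy":0,"dz":4,"ax":0,"ay":0,"az":0,"hand":0},{"dx":0,"dy":0,"dz":4,"ax":0,"ay":0,"az":0,"hand":0}]'
```

```text
clock: 45.5
tcp_pos: [0.6506, -0.057, 0.0687]
ee_rot: [-0.042, 0.999, 0.0, -0.0]
wrist_force: [-0.1, 0.6, -0.7]
width: 0.117
grasp_force: 30.0
clock: 45.8
tcp_pos: [0.6506, -0.0571, 0.0648]
ee_rot: [-0.042, 0.999, 0.0, -0.0]
wrist_force: [-0.1, -0.6, -1.6]
width: 0.116
grasp_force: 30.0
clock: 46.1
tcp_pos: [0.6506, -0.0571, 0.0608]
ee_rot: [-0.042, 0.999, -0.0, -0.0]
wrist_force: [-0.1, -0.1, -0.8]
width: 0.115
grasp_force: 30.0
```

```bash
python3 -m creep '[{"dx":0,"dy":0,"dz":3,"ax":0,"ay":0,"az":0,"hand":0},{"dx":0,"dy":0,"dz":6,"ax":0,"ay":0,"az":0,"hand":0},{"dx":0,"dy":0,"dz":6,"ax":0,"ay":0,"az":0,"hand":0}]'; python3 -m creep '[{"dx":0,"dy":0,"dz":3,"ax":0,"ay":0,"az":0,"hand":0},{"dx":0,"dy":0,"dz":6,"ax":0,"ay":0,"az":0,"hand":0},{"dx":0,"dy":0,"dz":6,"ax":0,"ay":0,"az":0,"hand":0}]'; python3 -m creep '[{"dx":0,"dy":0,"dz":4,"ax":0,"ay":0,"az":0,"hand":0},{"dx":0,"dy":0,"dz":8,"ax":0,"ay":0,"az":0,"hand":0},{"dx":0,"dy":0,"dz":11,"ax":0,"ay":0,"az":0,"hand":0},{"dx":0,"dy":0,"dz":12,"ax":0,"ay":0,"az":0,"hand":0},{"dx":0,"dy":0,"dz":12,"ax":0,"ay":0,"az":0,"hand":0}]'
```

```text
clock: 46.4
tcp_pos: [0.6504, -0.0572, 0.0546]
ee_rot: [-0.042, 0.999, -0.0, -0.0]
wrist_force: [0.8, 0.2, -0.5]
width: 0.116
grasp_force: 30.0
clock: 46.7
tcp_pos: [0.6504, -0.0571, 0.0486]
ee_rot: [-0.042, 0.999, 0.0, -0.0]
wrist_force: [-0.4, 0.6, -0.3]
width: 0.116
grasp_force: 30.0
clock: 47.2
tcp_pos: [0.6506, -0.0572, 0.0369]
ee_rot: [-0.042, 0.999, -0.0, -0.0]
wrist_force: [-0.5, -0.5, -0.3]
width: 0.116
grasp_force: 30.0
```

```bash
python3 -m creep '[{"dx":0,"dy":0,"dz":1,"ax":0,"ay":0,"az":0,"hand":0},{"dx":0,"dy":0,"dz":1.5,"ax":0,"ay":0,"az":0,"hand":0},{"dx":0,"dy":0,"dz":1.5,"ax":0,"ay":0,"az":0,"hand":0}]'|grep -e tcp -e wrist; python3 -m creep '[{"dx":0,"dy":0,"dz":0.7,"ax":0,"ay":0,"az":0,"hand":0},{"dx":0,"dy":0,"dz":0.7,"ax":0,"ay":0,"az":0,"hand":0}]'|grep -e tcp -e wrist
```

```text
tcp_pos: [0.651, -0.0571, 0.036]
wrist_force: [-0.2, -0.2, 1.3]
tcp_pos: [0.6512, -0.0571, 0.0359]
wrist_force: [-3.0, -0.2, 4.6]
```

```bash
python3 -m creep '[{"dx":0,"dy":0,"dz":0,"ax":0,"ay":0,"az":0,"hand":0.35},{"dx":0,"dy":0,"dz":0,"ax":0,"ay":0,"az":0,"hand":0.35},{"dx":0,"dy":0,"dz":0,"ax":0,"ay":0,"az":0,"hand":0.35},{"dx":0,"dy":0,"dz":0,"ax":0,"ay":0,"az":0,"hand":0.35},{"dx":0,"dy":0,"dz":-30,"ax":0,"ay":0,"az":0,"hand":0.35},{"dx":0,"dy":0,"dz":-70,"ax":0,"ay":0,"az":0,"hand":0.35},{"dx":0,"dy":0,"dz":-115,"ax":0,"ay":0,"az":0,"hand":0.35},{"dx":0,"dy":0,"dz":-165,"ax":0,"ay":0,"az":0,"hand":0.35},{"dx":0,"dy":0,"dz":-200,"ax":0,"ay":0,"az":0,"hand":0.35},{"dx":0,"dy":0,"dz":-200,"ax":0,"ay":0,"az":0,"hand":0.35},{"dx":0,"dy":0,"dz":-200,"ax":0,"ay":0,"az":0,"hand":0.6}]'; python3 - <<'E'
from h import *
save("wrist","w22");
for z in(.078,.083,.088,.1,.13):print(z,ring("w22",(650.7,-56),z,6,6))
togo([.4679,-.3755,.235],np.radians(77.83))
E
```

```text
clock: 48.8
tcp_pos: [0.651, -0.057, 0.2356]
ee_rot: [-0.042, 0.999, 0.0, 0.001]
wrist_force: [0.5, 0.2, -0.6]
width: 0.418
grasp_force: 0.0
0.078 [136.51 648.2  -56.25]
0.083 [135.02 647.2  -56.5 ]
0.088 [133.61 646.45 -56.5 ]
0.1 [122.92 644.7  -56.75]
0.13 [ 90.86 656.7  -62.  ]
d mm [ 208.2 -302.4   -0.8] az 0.2957 tilt [-1.3e-03  3.0e-04 -1.0e+00]
```

```bash
python3 -m creep '[{"dx":18,"dy":-27,"dz":0,"ax":0,"ay":0,"az":0.1,"hand":0.6},{"dx":40,"dy":-58,"dz":0,"ax":0,"ay":0,"az":0.2,"hand":0.6},{"dx":64,"dy":-93,"dz":0,"ax":0,"ay":0,"az":0.296,"hand":0.6},{"dx":88,"dy":-128,"dz":0,"ax":0,"ay":0,"az":0.296,"hand":0.6},{"dx":112,"dy":-163,"dz":0,"ax":0,"ay":0,"az":0.296,"hand":0.6},{"dx":136,"dy":-198,"dz":0,"ax":0,"ay":0,"az":0.296,"hand":0.6},{"dx":160,"dy":-233,"dz":0,"ax":0,"ay":0,"az":0.296,"hand":0.6},{"dx":184,"dy":-267,"dz":0,"ax":0,"ay":0,"az":0.296,"hand":0.6},{"dx":200,"dy":-290,"dz":0,"ax":0,"ay":0,"az":0.296,"hand":0.6},{"dx":208,"dy":-302,"dz":0,"ax":0,"ay":0,"az":0.296,"hand":0.6},{"dx":208,"dy":-302,"dz":0,"ax":0,"ay":0,"az":0.296,"hand":0.6},{"dx":208,"dy":-302,"dz":0,"ax":0,"ay":0,"az":0.296,"hand":0.6}]'; python3 - <<'E'
from h import *
save("wrist","w23"); print(outline("w23",(18,100,60),(40,255,255),(150,30,500,300),.05)[0])
togo([.4679,-.3755,.0302],np.radians(77.83))
E
```

```text
clock: 50.05
tcp_pos: [0.4694, -0.3737, 0.234]
ee_rot: [0.106, 0.994, 0.001, -0.001]
wrist_force: [-0.0, 0.8, 0.9]
width: 0.599
grasp_force: 0.0
((470.20440673828125, -374.3078918457031), (120.09681701660156, 96.72309875488281), 77.92025756835938)
d mm [  1.3  -2.9 204. ] az 0.0023 tilt [-6.0e-04  1.5e-03 -1.0e+00]
```

```bash
python3 -m creep '[{"dx":1,"dy":-1.5,"dz":35,"ax":0,"ay":0,"az":0.002,"hand":0.6},{"dx":1,"dy":-1.5,"dz":80,"ax":0,"ay":0,"az":0.002,"hand":0.6},{"dx":1,"dy":-1.5,"dz":125,"ax":0,"ay":0,"az":0.002,"hand":0.6},{"dx":1,"dy":-1.5,"dz":140,"ax":0,"ay":0,"az":0.002,"hand":0.6},{"dx":1,"dy":-1.5,"dz":140,"ax":0,"ay":0,"az":0.002,"hand":0.6},{"dx":1,"dy":-1.5,"dz":140,"ax":0,"ay":0,"az":0.002,"hand":0.6}]'; python3 - <<'E'
from h import *
togo([.4679,-.3755,.0305],np.radians(77.83))
E
```

```text
clock: 50.7
tcp_pos: [0.4688, -0.3768, 0.0965]
ee_rot: [0.107, 0.994, -0.0, 0.001]
wrist_force: [-0.1, -0.5, 0.2]
width: 0.603
grasp_force: 0.0
d mm [ 1.3  1.2 66. ] az -0.0014 tilt [ 0.0019 -0.0012 -1.    ]
```

```bash
python3 -m creep '[{"dx":0.5,"dy":1,"dz":30,"ax":0,"ay":0,"az":-0.001,"hand":0.6},{"dx":0.5,"dy":1,"dz":52,"ax":0,"ay":0,"az":-0.001,"hand":0.6},{"dx":0.5,"dy":1,"dz":62,"ax":0,"ay":0,"az":-0.001,"hand":0.6},{"dx":0.5,"dy":1,"dz":65,"ax":0,"ay":0,"az":-0.001,"hand":0.6},{"dx":0.5,"dy":1,"dz":65,"ax":0,"ay":0,"az":-0.001,"hand":0.6},{"dx":0.5,"dy":1,"dz":65,"ax":0,"ay":0,"az":-0.001,"hand":0.6}]'; python3 - <<'E'
from h import *
togo([.4679,-.3755,.0305],np.radians(77.83))
E
```

```text
clock: 51.3
tcp_pos: [0.468, -0.3763, 0.0315]
ee_rot: [0.107, 0.994, -0.001, 0.001]
wrist_force: [-0.3, 0.7, -0.4]
width: 0.602
grasp_force: 0.0
d mm [0.3 0.7 1. ] az -0.0015 tilt [ 0.0022 -0.0013 -1.    ]
```

```bash
python3 -m creep '[{"dx":0.3,"dy":0.7,"dz":1,"ax":0,"ay":0,"az":-0.001,"hand":0.6},{"dx":0.3,"dy":0.7,"dz":1,"ax":0,"ay":0,"az":-0.001,"hand":0},{"dx":0.3,"dy":0.7,"dz":1,"ax":0,"ay":0,"az":-0.001,"hand":0},{"dx":0.3,"dy":0.7,"dz":1,"ax":0,"ay":0,"az":-0.001,"hand":0},{"dx":0.3,"dy":0.7,"dz":1,"ax":0,"ay":0,"az":-0.001,"hand":0},{"dx":0.3,"dy":0.7,"dz":1,"ax":0,"ay":0,"az":-0.001,"hand":0},{"dx":0.3,"dy":0.7,"dz":1,"ax":0,"ay":0,"az":-0.001,"hand":0},{"dx":0.3,"dy":0.7,"dz":1,"ax":0,"ay":0,"az":-0.001,"hand":0},{"dx":0.3,"dy":0.7,"dz":1,"ax":0,"ay":0,"az":-0.001,"hand":0}]' 40
```

```text
clock: 52.2
tcp_pos: [0.4669, -0.3747, 0.029]
ee_rot: [0.106, 0.994, 0.0, -0.0]
wrist_force: [0.4, 0.1, -0.0]
width: 0.132
grasp_force: 40.0
```

```bash
python3 -m creep '[{"dx":0,"dy":0,"dz":-10,"ax":0,"ay":0,"az":0,"hand":0},{"dx":0,"dy":0,"dz":-40,"ax":0,"ay":0,"az":0,"hand":0},{"dx":0,"dy":0,"dz":-80,"ax":0,"ay":0,"az":0,"hand":0},{"dx":0,"dy":0,"dz":-120,"ax":0,"ay":0,"az":0,"hand":0},{"dx":0,"dy":0,"dz":-155,"ax":0,"ay":0,"az":0,"hand":0},{"dx":0,"dy":0,"dz":-180,"ax":0,"ay":0,"az":0,"hand":0},{"dx":0,"dy":0,"dz":-180,"ax":0,"ay":0,"az":0,"hand":0}]'; python3 - <<'E'
from h import *
togo([.5054,.3031,.2],np.radians(77.9))
E
```

```text
clock: 52.9
tcp_pos: [0.4685, -0.3763, 0.213]
ee_rot: [0.106, 0.994, -0.001, 0.003]
wrist_force: [1.2, -0.4, -4.1]
width: 0.125
grasp_force: 40.0
d mm [107.7 671.9  10.8] az -0.0019 tilt [ 0.0063 -0.0035 -1.    ]
```

```bash
python3 -m creep '[{"dx":3,"dy":20,"dz":0,"ax":0,"ay":0,"az":0,"hand":0},{"dx":8,"dy":50,"dz":0,"ax":0,"ay":0,"az":0,"hand":0},{"dx":14,"dy":85,"dz":0,"ax":0,"ay":0,"az":0,"hand":0},{"dx":19,"dy":120,"dz":0,"ax":0,"ay":0,"az":0,"hand":0},{"dx":25,"dy":155,"dz":0,"ax":0,"ay":0,"az":0,"hand":0},{"dx":30,"dy":190,"dz":0,"ax":0,"ay":0,"az":0,"hand":0},{"dx":36,"dy":225,"dz":0,"ax":0,"ay":0,"az":0,"hand":0},{"dx":42,"dy":260,"dz":0,"ax":0,"ay":0,"az":0,"hand":0},{"dx":47,"dy":295,"dz":0,"ax":0,"ay":0,"az":0,"hand":0},{"dx":53,"dy":330,"dz":0,"ax":0,"ay":0,"az":0,"hand":0},{"dx":56,"dy":350,"dz":0,"ax":0,"ay":0,"az":0,"hand":0}]' >/dev/null; python3 -m creep '[{"dx":5,"dy":30,"dz":0,"ax":0,"ay":0,"az":0,"hand":0},{"dx":10,"dy":65,"dz":0,"ax":0,"ay":0,"az":0,"hand":0},{"dx":16,"dy":100,"dz":0,"ax":0,"ay":0,"az":0,"hand":0},{"dx":22,"dy":135,"dz":0,"ax":0,"ay":0,"az":0,"hand":0},{"dx":27,"dy":170,"dz":0,"ax":0,"ay":0,"az":0,"hand":0},{"dx":33,"dy":205,"dz":0,"ax":0,"ay":0,"az":0,"hand":0},{"dx":39,"dy":240,"dz":0,"ax":0,"ay":0,"az":0,"hand":0},{"dx":44,"dy":275,"dz":0,"ax":0,"ay":0,"az":0,"hand":0},{"dx":48,"dy":300,"dz":0,"ax":0,"ay":0,"az":0,"hand":0},{"dx":52,"dy":322,"dz":0,"ax":0,"ay":0,"az":0,"hand":0},{"dx":52,"dy":322,"dz":0,"ax":0,"ay":0,"az":0,"hand":0},{"dx":52,"dy":322,"dz":0,"ax":0,"ay":0,"az":0,"hand":0}]'; python3 -m creep '[{"dx":0,"dy":0,"dz":0,"ax":0,"ay":0,"az":0,"hand":0},{"dx":0,"dy":0,"dz":0,"ax":0,"ay":0,"az":0,"hand":0}]' >/dev/null; python3 - <<'E'
from h import *
togo([.5054,.3031,.079],np.radians(77.9))
E
```

```text
clock: 55.2
tcp_pos: [0.5023, 0.3042, 0.2071]
ee_rot: [0.106, 0.994, -0.001, -0.001]
wrist_force: [-0.5, -0.7, -2.1]
width: 0.127
grasp_force: 40.0
d mm [ -2.    0.2 129.6] az -0.0035 tilt [-4.e-04 -7.e-04 -1.e+00]
```

```bash
python3 -m creep '[{"dx":-2,"dy":0,"dz":30,"ax":0,"ay":0,"az":-0.003,"hand":0},{"dx":-2,"dy":0,"dz":65,"ax":0,"ay":0,"az":-0.003,"hand":0},{"dx":-2,"dy":0,"dz":90,"ax":0,"ay":0,"az":-0.003,"hand":0},{"dx":-2,"dy":0,"dz":105,"ax":0,"ay":0,"az":-0.003,"hand":0},{"dx":-2,"dy":0,"dz":108,"ax":0,"ay":0,"az":-0.003,"hand":0},{"dx":-2,"dy":0,"dz":108,"ax":0,"ay":0,"az":-0.003,"hand":0},{"dx":-2,"dy":0,"dz":108,"ax":0,"ay":0,"az":-0.003,"hand":0}]'; python3 - <<'E'
from h import *
togo([.5054,.3031,.079],np.radians(77.9))
save("wrist","w24")
print(outline("w24",(18,100,60),(40,255,255),(100,30,540,320),arm.observe()["tcp_pos"][2]-.029+.05)[0])
E
```

```text
clock: 56.1
tcp_pos: [0.5064, 0.305, 0.1025]
ee_rot: [0.105, 0.994, 0.001, 0.001]
wrist_force: [0.4, 0.2, -2.2]
width: 0.129
grasp_force: 40.0
d mm [ 0.6 -2.1 23.5] az 0.001 tilt [ 0.0021  0.0015 -1.    ]
((502.131103515625, 307.0909729003906), (119.25753021240234, 80.93666076660156), 77.98919677734375)
```

```bash
python3 -m creep '[{"dx":0.6,"dy":-2,"dz":0,"ax":0,"ay":0,"az":0.001,"hand":0},{"dx":0.6,"dy":-2,"dz":0,"ax":0,"ay":0,"az":0.001,"hand":0},{"dx":0.6,"dy":-2,"dz":6,"ax":0,"ay":0,"az":0.001,"hand":0},{"dx":0.6,"dy":-2,"dz":12,"ax":0,"ay":0,"az":0.001,"hand":0},{"dx":0.6,"dy":-2,"dz":14,"ax":0,"ay":0,"az":0.001,"hand":0},{"dx":0.6,"dy":-2,"dz":14,"ax":0,"ay":0,"az":0.001,"hand":0}]'; python3 - <<'E'
from h import *
togo([.5054,.3031,.079],np.radians(77.9))
E
```

```text
clock: 56.75
tcp_pos: [0.5038, 0.3024, 0.0862]
ee_rot: [0.105, 0.994, -0.0, -0.001]
wrist_force: [-0.2, 1.2, -2.7]
width: 0.127
grasp_force: 40.0
d mm [-1.4  1.   7.2] az 0.0004 tilt [-1.1e-03 -8.0e-04 -1.0e+00]
```

```bash
python3 -m creep '[{"dx":-1.4,"dy":0.8,"dz":0,"ax":0,"ay":0,"az":0,"hand":0},{"dx":-1.4,"dy":0.8,"dz":2,"ax":0,"ay":0,"az":0,"hand":0},{"dx":-1.4,"dy":0.8,"dz":4,"ax":0,"ay":0,"az":0,"hand":0},{"dx":-1.4,"dy":0.8,"dz":4,"ax":0,"ay":0,"az":0,"hand":0}]'; python3 -m creep '[{"dx":0,"dy":0,"dz":1,"ax":0,"ay":0,"az":0,"hand":0},{"dx":0,"dy":0,"dz":2,"ax":0,"ay":0,"az":0,"hand":0},{"dx":0,"dy":0,"dz":2,"ax":0,"ay":0,"az":0,"hand":0}]'
```

```text
clock: 57.15
tcp_pos: [0.5056, 0.303, 0.0827]
ee_rot: [0.105, 0.994, -0.0, -0.0]
wrist_force: [-0.1, 0.3, -3.0]
width: 0.13
grasp_force: 40.0
clock: 57.45
tcp_pos: [0.5057, 0.3031, 0.0809]
ee_rot: [0.105, 0.994, -0.0, -0.0]
wrist_force: [-0.4, -0.4, -2.2]
width: 0.126
grasp_force: 40.0
```

Feet are now below the rim top with no contact. Last bit down.

```bash
for i in 1 2 3; do python3 -m creep '[{"dx":0,"dy":0,"dz":0.7,"ax":0,"ay":0,"az":0,"hand":0},{"dx":0,"dy":0,"dz":0.7,"ax":0,"ay":0,"az":0,"hand":0}]'|grep -e tcp -e wrist; done
```

```text
tcp_pos: [0.5058, 0.3031, 0.0803]
wrist_force: [-0.9, -0.7, -3.1]
tcp_pos: [0.5058, 0.3031, 0.0795]
wrist_force: [0.6, 0.3, -2.8]
tcp_pos: [0.5059, 0.3033, 0.079]
wrist_force: [-0.4, -0.5, -1.6]
```

```bash
python3 -m creep '[{"dx":0,"dy":0,"dz":0.7,"ax":0,"ay":0,"az":0,"hand":0},{"dx":0,"dy":0,"dz":0.7,"ax":0,"ay":0,"az":0,"hand":0}]'|grep -e tcp -e wrist; python3 -m creep '[{"dx":0,"dy":0,"dz":-0.5,"ax":0,"ay":0,"az":0,"hand":0.5},{"dx":0,"dy":0,"dz":-0.5,"ax":0,"ay":0,"az":0,"hand":0.5},{"dx":0,"dy":0,"dz":-0.5,"ax":0,"ay":0,"az":0,"hand":0.5},{"dx":0,"dy":0,"dz":-0.5,"ax":0,"ay":0,"az":0,"hand":0.5},{"dx":0,"dy":0,"dz":-0.5,"ax":0,"ay":0,"az":0,"hand":0.5},{"dx":0,"dy":0,"dz":-0.5,"ax":0,"ay":0,"az":0,"hand":0.5},{"dx":0,"dy":0,"dz":-30,"ax":0,"ay":0,"az":0,"hand":0.5},{"dx":0,"dy":0,"dz":-70,"ax":0,"ay":0,"az":0,"hand":0.5},{"dx":0,"dy":0,"dz":-110,"ax":0,"ay":0,"az":0,"hand":0.5},{"dx":20,"dy":20,"dz":-140,"ax":0,"ay":0,"az":0,"hand":0.5},{"dx":20,"dy":20,"dz":-140,"ax":0,"ay":0,"az":0,"hand":0.5},{"dx":20,"dy":20,"dz":-140,"ax":0,"ay":0,"az":0,"hand":0.5}]'; python3 - <<'E'
from h import *
a=save("wrist","w25");b=save("scene","s25"); print(outline("w25",(18,100,60),(40,255,255),(150,30,540,300),.1)[0])
t=save("top","t25")
A=cv2.resize(b[150:290,140:420],(800,400),interpolation=cv2.INTER_CUBIC);B=cv2.resize(t[155:275,190:390],(333,200));C=cv2.resize(a[100:300,60:460],(400,200))
D=np.zeros((200,800,3),np.uint8);D[:,:333]=B;D[:,340:740]=C
cv2.imwrite("pics/final.png",np.vstack([A,D]))
E
```

```text
tcp_pos: [0.506, 0.3032, 0.0789]
wrist_force: [-1.9, -0.5, 3.6]
clock: 59.45
tcp_pos: [0.4902, 0.3274, 0.2186]
ee_rot: [0.104, 0.995, 0.0, 0.0]
wrist_force: [0.1, -0.8, -0.2]
width: 0.496
grasp_force: 0.0
((508.7352600097656, 303.8501281738281), (120.12982940673828, 95.47030639648438), 78.02342224121094)
```

View pics/final.png

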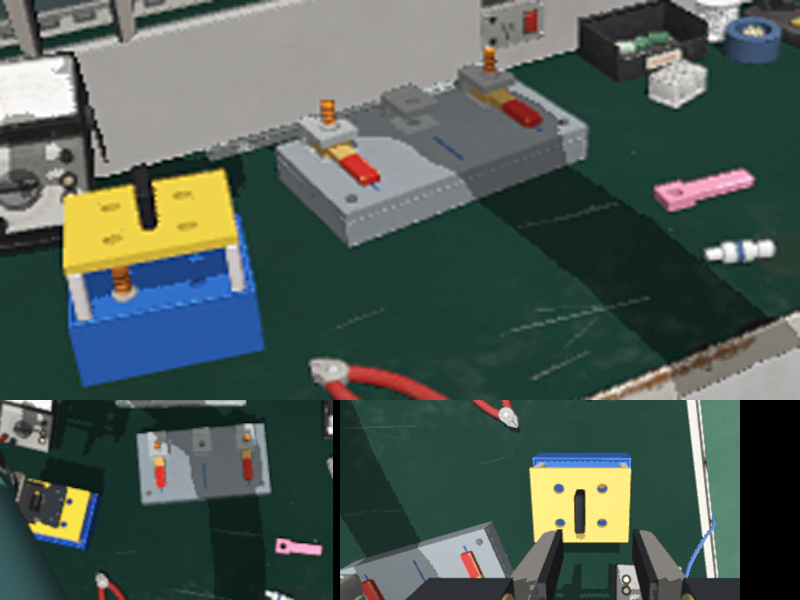

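The final view shows both links pinned at (328,125) and (489,75), the yellow rack squarely on the blue one at (150,230), and the bench otherwise clear. The job is complete, so I'm handing it in.

```bash
python3 -c "
from plant import arm
print(arm.hand_in())"
```

```text
the job is handed in; nothing more can be done
None
```

Handed in at about 59 s: both brass links present are pinned in yokes 1 and 3 with the collars down on the upper ears, the yellow rack is squarely back on the blue one over the two unused pins, and I saw no sign that the solder spool or heatsink was disturbed.

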